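# Fit the cover plate and build the balancing-block tower

### The arm

A 6-joint arm with a two-finger parallel gripper is mounted at the origin on the work surface. World frame = base frame: x ahead of the robot, y to its left, z up, the work surface at z = 0. Lengths are in m, angles in rad, forces in N, time in s.
With the tool pointing down it reaches from about 0.325 to 0.9 m from the base axis. Payload 3.5 kg.
Tool frame: the origin (TCP) lies midway between the tips of the shut fingers; the grasp point (between the pads) lies arm.grip_point_offset behind it (arm.grip_point_offset is the distance from the TCP to the grasp point, in m); z points along the fingers, y is the line along which they close (so a half turn about z gives the same grasp; the last joint's range is limited). The gripper opens to 85 mm and grips with 20 to 120 N. Pads are 22 mm wide; open, the fingers measure 114 mm over their backs; the gripper's body (76 mm by 85 mm) begins 54 mm behind the grasp point. The pads swing forward as they close: fully open they stand 13 mm farther back than shut.
Start: joints at [-1.416, 0.276, -0.026, 1.268, 0, 1.467], TCP at [0.159, -0.604, 0.231] pointing down, gripper open.
Joint ranges: [-3.12, 3.12], [-0.85, 1.88], [-1.08, 1.24], [-1.95, 2.15], [-1.57, 1.53], [-3.14, 3.14]. Speed limits (rad/s): [2.57, 2.57, 3.14, 3.14, 3.14, 3.14].

### API

Orientations are given as a rotation vector (axis times angle).
In Python, from station import arm gives the robot as it stands. The module is installed in compiled form; this text tells all that it offers.
- The arm moves only by the tool play_rows, never from a script. Its argument "steps" is a list of rows, each an object with "linear": the shift along the world's x, y, z as a fraction of full scale, a list of three; "twist": the turn, a rotation vector about the world's x, y, z as a fraction of full scale, a list of three; "claw": the opening, from 0 (shut) to 1 (fully open). A call has 1 to 20 rows; each row is the pose to reach, as a shift and turn from the pose commanded when the call began; what a row does not reach only later rows make up. Full scale, the value 1, is 0.3 m for a shift and 90 degrees for a turn. A row lasts 1/10 s, in which the tool goes at most 50 mm and 8.59 degrees, less where a joint would pass 70% of its speed; a pose out of reach is approached as far as the arm can. A call with a number of a shift or a turn outside -1 to 1 is refused whole. A call with a gripper value outside its range is refused whole. The fingers move at their own pace and stop on an object; "force" is the grip in N (left out, the last holds). Time passes only in rows, so rows that repeat a pose let the fingers close. It gives the time, the measured TCP pose, the force, the opening and the grip force at its end, in the units of the state.
- arm.read_state(): the state, without advancing time (a new reading comes with each control period).
- arm.grab_frame(name): name is "side" or "top"; returns a dict with "image" (384x512x3 uint8, red, green, blue), "z_map" (384x512 float32, m along the optical axis (not along the pixel's ray), 0 where there is no reading), "fx", "fy", "cx", "cy" (pixels), "dist" ([k1, k2, p1, p2, k3] as OpenCV has them; the pictures are not rectified), "extrinsics" (4x4, takes a point from camera to world coordinates). Camera axes: x right, y up, looking along -z (the intrinsics and any distortion apply to the point x, -y, -z); pixel columns grow to the right and rows downward; lengths in m; the calibration is good to about 2 mm. A picture is of the moment at which its call begins.
- arm.job_done(): hands the job in; it is judged then, once.
The state is a dict: "t": time; "joint_positions": joint angles; "qd": joint speeds; "joint_efforts": joint torques, N m; "eef_pos": TCP position; "eef_rot": TCP orientation; "force": force on the tool from outside, world axes, zero at the start; "torque": the same for the moment, N m; "finger_gap": finger opening in m; "grip_force": force on a finger pad.
Only numpy, scipy, OpenCV 4.12 (cv2) and the standard library are available. Lean on these libraries where they do the work, as an engineer would, in place of code of your own. Each camera call takes 0.05 s, during which the arm holds its last target. There are 200 camera calls.

### The job

Set up the desk ornament: put the eraser that lies in the oak plinth into the white desk tray, then tuck the white plate's plain end under the plinth's lip and lower its tab end until the plate lies flat in the bed. Then, on the plate, build one free-standing tower of all the faceted balancing blocks there are, straight up from the middle of the cork disc, each resting on one of its two broad flat faces, in order of size from the largest at the bottom to the smallest on top, and leave it standing by itself without disturbing the other things on the desk.

Things in the scene. Friction and masses are not known exactly. Their poses are not given: they have to be found in the camera images.
- plinth: low brown oak stand fixed to the desk, x -116..+96, y -75..+75 mm, +x pointing away from its dark lip; origin on the desk under it. Flat bed 24 mm above the desk, framed by the lip's wall at x = -102, an 8 mm high rail at x 84..96 and 8 mm high side rails (142 mm between them). The plate (180 mm) fits the 186 mm long bed only if it goes under the lip sloping and is then lowered behind the far rail
- lip (a point): middle of the lip's free lower edge, on the plinth at x = -82 mm, 15 mm above the bed. From the lip's wall (x = -102) the 150 mm wide overhang reaches 20 mm to here, underside 15 mm above the bed, top 25 mm above it
- bed (a point): point on the plinth's bed where the centre of the plate's underside lies when home (10 mm towards the lip from the plinth's origin, 24 mm above the desk); axes as the plinth's
- plate: loose white cover plate 180 (x) x 130 (y) x 8 mm, about 0.32 kg, origin at the centre of its underside, flat on the desk at the start. Near its +x end stands a wooden tab, its handle: 14 mm thick (x 65..79), 50 mm long in y, 32 mm tall above the plate's top. The plain -x end goes under the lip. Home, its top is level with the rails, with 3 mm play lengthways, 6 mm sideways
- tab (a point): centre of the plate's tab, 30 mm above the plate's underside, 72 mm along the plate's x; axes as the plate's
- disc (a point): centre of the round cork disc (100 mm across) inlaid in the plate's top face, 8 mm above the plate's underside and 8 mm from its centre towards the -x end
- eraser: blue and white eraser 58 x 25 x 16 mm (long in its x), lying in the plinth's bed at the start; origin at the underside, near the middle
- tray: fixed open white desk tray, outside 110 (x) x 150 (y) x 28 mm, walls and floor about 4 mm; origin on the desk under its middle
- block_grey: grey irregular wooden block, largest, 86 (x) x 66 (y) x 34 mm, ~140 g; origin in the middle, 17 mm over its flat underside (80% of outline, normal -z), starts z up. Flat sides across y, 66 apart, at 25-60% of height, to grip. Flat top face (72% of outline) has a white dot at its centre (4, -2, 17); its normal leans 6.9 deg from z towards azimuth 34 deg (x to y)
- block_blue: blue irregular wooden block, second largest, 78 (x) x 60 (y) x 31 mm, ~110 g, may be absent; origin in the middle, 15.5 mm over its flat underside (80% of outline, normal -z), starts z up. Flat sides across y, 60 apart, at 25-60% of height, to grip. Flat top face (72% of outline) has a white dot at its centre (-4, 2, 15.5); its normal leans 8.0 deg from z towards azimuth 149 deg (x to y)
- block_sage: sage irregular wooden block, third, 70 (x) x 54 (y) x 29 mm, ~90 g, may be absent; origin in the middle, 14.5 mm over its flat underside (80% of outline, normal -z), starts z up. Flat sides across y, 54 apart, at 25-60% of height, to grip. Flat top face (72% of outline) has a white dot at its centre (3, 2, 14.5); its normal leans 7.4 deg from z towards azimuth 241 deg (x to y)
- block_sand: sand irregular wooden block, fourth, 62 (x) x 48 (y) x 28 mm, ~70 g, may be absent; origin in the middle, 14 mm over its flat underside (80% of outline, normal -z), starts z up. Flat sides across y, 48 apart, at 25-60% of height, to grip. Flat top face (72% of outline) has a white dot at its centre (-3, -2, 14); its normal leans 8.6 deg from z towards azimuth 309 deg (x to y)
- block_plum: plum irregular wooden block, fifth, 55 (x) x 43 (y) x 27 mm, ~60 g, may be absent; origin in the middle, 13.5 mm over its flat underside (80% of outline, normal -z), starts z up. Flat sides across y, 43 apart, at 25-60% of height, to grip. Flat top face (72% of outline) has a white dot at its centre (3, 1, 13.5); its normal leans 7.4 deg from z towards azimuth 189 deg (x to y)
- block_rose: rose irregular wooden block, smallest, 48 (x) x 37 (y) x 27 mm, ~50 g; origin in the middle, 13.5 mm over its flat underside (80% of outline, normal -z), starts z up. Flat sides across y, 37 apart, at 25-60% of height, to grip. Flat top face (72% of outline) has a white dot at its centre (2, 1, 13.5); its normal leans 6.9 deg from z towards azimuth 80 deg (x to y)
- cactus_a: small cactus in a terracotta pot, 60 mm across, 95 mm tall, to be left alone; origin at its underside
- cactus_b: small cactus in a white pot, 60 mm across, 110 mm tall, to be left alone; origin at its underside
- mug: blue mug, 76 mm across, 85 mm tall, to be left alone; origin at its underside
- notes: yellow block of sticky notes 76 x 76 x 30 mm, to be left alone; origin at its underside
- sharpener: grey pencil sharpener 42 x 28 x 24 mm, to be left alone; origin at its underside
- tin: round clip tin, 66 mm across, 38 mm tall, to be left alone; origin at its underside

How it is judged:
By the outcome, as a careful person would: the job done as asked, in the order asked, and still so for the second after the job is handed in, with the robot touching nothing.
Of block_blue, block_sage, block_sand, block_plum only 2 to 4 are there at a start; the rules pass over those that are not, and their reading is None.
At some moment in a run one of eraser, block_sand, block_plum, block_rose may be knocked a few centimetres aside while the robot is not near it.
It also fails if it takes over 210 s, if anything falls off the work surface, if the arm or the gripper's body presses on something with over 40 N, if the wrist force passes 120 N, or if a joint passes its speed limit or range.

## Working session

There is one attempt and no reset: what is moved stays moved. The work goes in short steps, Python scripts to look and compute and a tool call to move; the robot and the scene stay as the last step left them, time stands still between calls to the robot, and variables do not carry over. Pictures are saved under pics/ and viewed, at most 14 in all, crops included, and the job is handed in when it is done.

Besides the shell and the picture viewer there is one more tool, called after "Request:" by a JSON object that holds its "name" and its "arguments". play_rows: Moves the arm, as the interface text tells. Shift numbers are shares of 0.3 m and turn numbers shares of 90 degrees, none past 1 either way. Its arguments: {"type":"object","properties":{"steps":{"type":"array","items":{"type":"object","properties":{"linear":{"type":"array","items":{"type":"number"}},"twist":{"type":"array","items":{"type":"number"}},"claw":{"type":"number"}}}},"force":{"type":"number"}},"required":["steps"]}

```bash
mkdir -p pics; ls
python3 - <<'E'
from station import arm
import cv2,numpy as np
print(arm.read_state(), arm.grip_point_offset)
for n in("top","side"):
    f=arm.grab_frame(n); cv2.imwrite(f"pics/{n}0.png",cv2.resize(f["image"][:,:,::-1],(800,600)))
    np.savez(f"{n}0.npz",**f); print(n,f["fx"],f["fy"],f["cx"],f["cy"],f["dist"],f["extrinsics"])
E
```

```text
pics
{'t': 0.0, 'joint_positions': array([-1.41635254e+00,  2.77126627e-01, -2.79070566e-02,  1.26799163e+00,
        6.15184459e-06,  1.46741406e+00]), 'qd': array([-1.11302605e-04, -1.27500748e-03,  4.30011868e-04,  3.76419475e-05,
        4.12659324e-04,  3.02326760e-03]), 'joint_efforts': array([-2.22917411e-04, -4.45505297e+01,  2.95207375e+01,  1.65742880e-02,
       -1.14635268e-04,  5.14503597e-06]), 'eef_pos': array([ 0.15924305, -0.60355919,  0.23015132]), 'eef_rot': array([-3.11331447e+00, -4.03584929e-01,  7.96642081e-05]), 'force': array([ 0.18633972, -0.69552042,  0.26942581]), 'torque': array([-0.02894561, -0.0590565 , -0.07870624]), 'grip_force': 0.0, 'finger_gap': 0.08536104853514234} 0.0187
top 460.22422094826163 460.22422094826163 248.5175467903805 187.07174421472226 [-0.14390836  0.          0.          0.          0.        ] [[ 5.69474139e-02  9.72775760e-01 -2.24642632e-01  2.74544548e-01]
 [-9.98377158e-01  5.55338105e-02 -1.26113751e-02 -3.19378244e-02]
 [ 2.07221374e-04  2.24996258e-01  9.74359606e-01  1.33229120e+00]
 [ 0.00000000e+00  0.00000000e+00  0.00000000e+00  1.00000000e+00]]
side 445.9960999327461 445.9960999327461 248.66032277009717 191.5397555291762 [-0.05418538  0.          0.          0.          0.        ] [[ 0.98917381  0.11776396 -0.0875604   0.47327071]
 [-0.14663671  0.76989038 -0.62110102 -0.65282182]
 [-0.0057314   0.62721643  0.77882392  0.84295983]
 [ 0.          0.          0.          1.        ]]
```

View pics/top0.png

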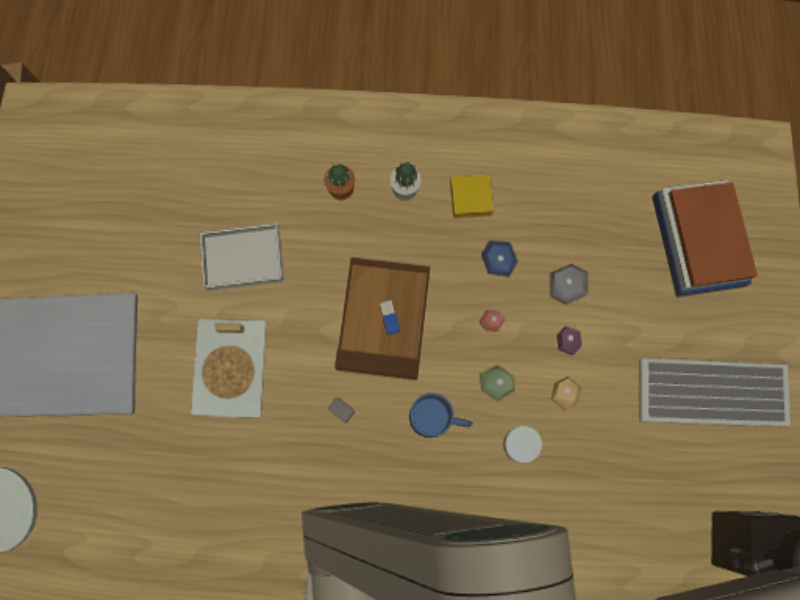

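View pics/side0.png

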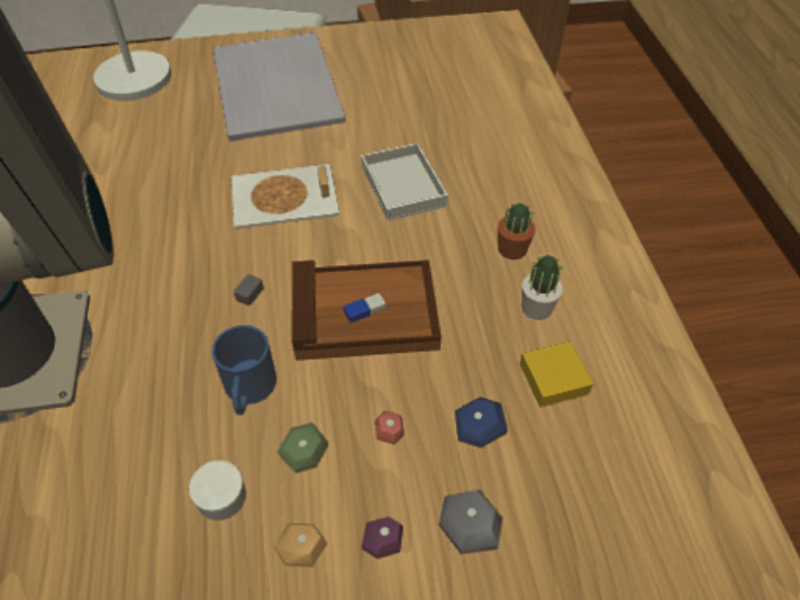

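The top view shows everything with all six blocks present: plinth at about (383,318), lip toward the robot; plate at (228,368), tab at the far side; tray at (242,256); blocks at the right, each with its white dot. The side view agrees. Next I measure with masks, depth and rays.

```bash
cat > h.py <<'E'
import cv2,numpy as np
from station import arm
def cloud(f):
    h,w=f["z_map"].shape; u,v=np.meshgrid(np.arange(w),np.arange(h))
    K=np.array([[f["fx"],0,f["cx"]],[0,f["fy"],f["cy"]],[0,0,1]],float)
    p=cv2.undistortPoints(np.stack([u,v],-1).reshape(-1,1,2).astype(float),K,np.array(f["dist"])).reshape(h,w,2)
    d=np.stack([p[...,0],-p[...,1],-np.ones((h,w))],-1)
    E=np.array(f["extrinsics"]); D=d@E[:3,:3].T
    P=D*f["z_map"][...,None]+E[:3,3]
    P[f["z_map"]==0]=np.nan
    return P,D,E[:3,3]
def ray(f,u,v,z):
    K=np.array([[f["fx"],0,f["cx"]],[0,f["fy"],f["cy"]],[0,0,1]],float)
    p=cv2.undistortPoints(np.array([[[u,v]]],float),K,np.array(f["dist"])).ravel()
    E=np.array(f["extrinsics"]); D=E[:3,:3]@np.array([p[0],-p[1],-1]); o=E[:3,3]
    return o+D*(z-o[2])/D[2]
E
python3 - <<'E'
from h import *
F={n:dict(np.load(n+"0.npz")) for n in("top","side")}
seeds={"grey":(569,285),"blue":(499,258),"sage":(498,382),"sand":(566,392),"plum":(570,341),"rose":(491,321)}
for n in F:
    f=F[n];P,D,o=cloud(f); hsv=cv2.cvtColor(f["image"],cv2.COLOR_RGB2HSV)
    desk=P[...,2]; print(n,"desk z median",np.nanmedian(desk[150:300,150:350]),np.nanstd(desk[250:260,330:345]))
    for k,s in seeds.items():
        if n=="top": u,v=s[0]*.64,s[1]*.64
        else: u,v={"grey":(471,520),"blue":(480,421),"sage":(303,447),"sand":(300,543),"plum":(383,537),"rose":(389,426)}[k]; u*=.64;v*=.64
        u,v=int(u),int(v); print(n,k,"hsv@",hsv[v,u+4],hsv[v+4,u],"P@",P[v,u].round(4))
E
```

```text
top desk z median 0.002272654536602081 0.0025635976568170074
top grey hsv@ [ 24  11 111] [ 15  14 113] P@ [ 0.6075 -0.3512  0.0374]
top blue hsv@ [108 102 107] [108  96 112] P@ [ 0.6514 -0.2178  0.0366]
top sage hsv@ [ 42  57 130] [ 44  65 122] P@ [ 0.42   -0.2209  0.0338]
top sand hsv@ [ 19 113 162] [ 19 108 167] P@ [ 0.4094 -0.3477  0.0321]
top plum hsv@ [164  81  94] [164  82  93] P@ [ 0.5029 -0.3542  0.0265]
top rose hsv@ [  4 116 152] [  6 119 124] P@ [ 0.5336 -0.2076  0.0248]
side desk z median 0.0009378881337388512 0.00439559783548077
side grey hsv@ [ 23   9 110] [ 26  17 107] P@ [ 0.6114 -0.3553  0.0341]
side blue hsv@ [110 110 100] [111 110 100] P@ [ 0.6533 -0.2248  0.0297]
side sage hsv@ [ 43  84 115] [ 43  83 117] P@ [ 0.4185 -0.2282  0.0296]
side sand hsv@ [ 18 132 180] [ 18 130 178] P@ [ 0.4077 -0.3514  0.0285]
side plum hsv@ [166  92  94] [166  88  99] P@ [ 0.5055 -0.3574  0.0261]
side rose hsv@ [  5 128 164] [  5 136 165] P@ [ 0.5324 -0.2127  0.0286]
```

Run:
```python
from h import *
f=dict(np.load("top0.npz"));g=dict(np.load("side0.npz"))
a=cv2.resize(f["image"][145:275,290:390,::-1],(460,598),interpolation=cv2.INTER_CUBIC)
b=cv2.resize(g["image"][240:370,170:340,::-1],(340*1,260),interpolation=cv2.INTER_CUBIC)
c=np.zeros((598,800,3),np.uint8);c[:,:460]=a;c[:260,460:]=b
b=cv2.resize(f["image"][150:250,120:280,::-1],(340,212),interpolation=cv2.INTER_CUBIC);c[270:482,460:]=b
cv2.imwrite("pics/crop1.png",c)
```

```text
(no output)
```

View pics/crop1.png

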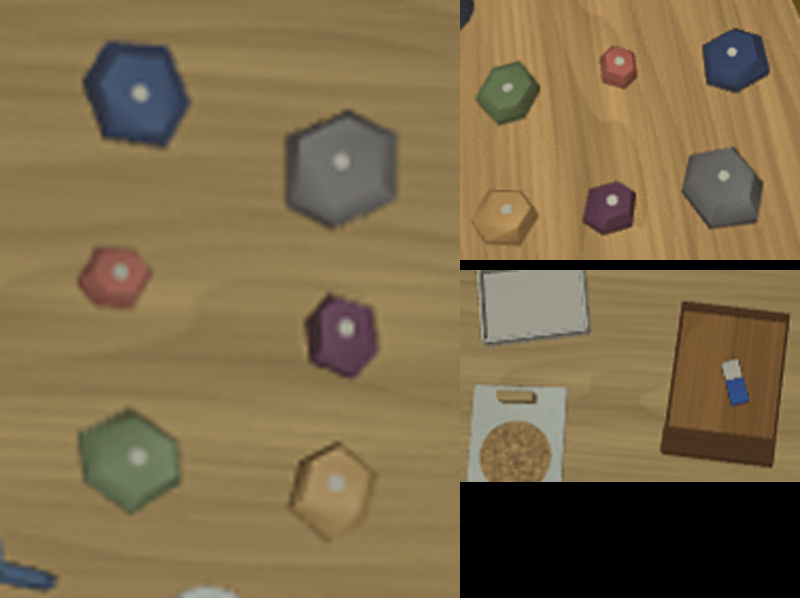

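The crop shows hexagonal outlines with one parallel pair of sides each and a white dot on each top; eraser is in the bed. I now measure yaws by calipers on the outline plus the top-face slope from depth.

```bash
cat >> h.py <<'E'
B={"grey":(86,66,34,(4,-2),6.9,34),"blue":(78,60,31,(-4,2),8.0,149),"sage":(70,54,29,(3,2),7.4,241),
   "sand":(62,48,28,(-3,-2),8.6,309),"plum":(55,43,27,(3,1),7.4,189),"rose":(48,37,27,(2,1),6.9,80)}
def cmask(name,img):
    h=cv2.cvtColor(img,cv2.COLOR_RGB2HSV).astype(int);H,S,V=h[...,0],h[...,1],h[...,2]
    return {"grey":(S<45)&(V<150),"blue":(H>98)&(H<122)&(S>60),"sage":(H>33)&(H<60)&(S>35),
     "sand":(H>=15)&(H<=21)&(S>85)&(V>125),"plum":(H>150)&(H<176)&(S>40),"rose":((H<9)|(H>174))&(S>90)}[name]
def block(name,f,guess,zbase=0.,R=.055):
    """guess xy (m). returns dot xy, outline yaw candidates, normal tilt"""
    L,W,Hh,dot,lean,az=B[name]; L,W,Hh=L/1e3,W/1e3,Hh/1e3
    img=f["image"]; P,D,o=cloud(f)
    Q=o+D*((zbase+Hh*.5-o[2])/D[...,2])[...,None]
    near=np.hypot(Q[...,0]-guess[0],Q[...,1]-guess[1])<R
    m=(cmask(name,img)&near).astype(np.uint8)
    n,lab,st,_=cv2.connectedComponentsWithStats(m)
    if n<2: return None
    m=(lab==1+st[1:,4].argmax()).astype(np.uint8)
    c=max(cv2.findContours(m,cv2.RETR_EXTERNAL,cv2.CHAIN_APPROX_NONE)[0],key=cv2.contourArea)
    fill=cv2.drawContours(np.zeros_like(m),[c],-1,1,-1)
    sub=(fill>0)&(img.min(2)>(165 if name!="grey" else 160)-0) 
    hs=cv2.cvtColor(img,cv2.COLOR_RGB2HSV); medS=np.median(hs[...,1][fill>0])
    wgt=np.where(fill>0,np.clip(img.min(2).astype(float)-np.median(img.min(2)[fill>0])-25,0,None),0)
    v,u=np.nonzero(wgt); ww=wgt[v,u]; du,dv=(u*ww).sum()/ww.sum(),(v*ww).sum()/ww.sum()
    d=ray(f,du,dv,zbase+Hh)
    hull=cv2.convexHull(c)[:,0]; pts=np.array([Q[y,x,:2] for x,y in hull])
    th=np.radians(np.arange(0,180,1)); X=pts@np.array([np.cos(th),np.sin(th)]); wid=np.ptp(X,axis=0)+.0026
    cost=np.abs(wid-L)+2*np.abs(np.roll(wid,-90)-W)
    best=np.argsort(cost)[:4]
    r=np.hypot(*(np.moveaxis(Q,-1,0)[:2]-d[:2,None,None]))<.33*W
    p=P[r&(fill>0)]; p=p[np.isfinite(p[:,2])]; p=p[np.abs(p[:,2]-np.median(p[:,2]))<.012]
    A=np.c_[p[:,:2]-d[:2],np.ones(len(p))]; a=np.linalg.lstsq(A,p[:,2],rcond=None)[0]
    naz=np.degrees(np.arctan2(-a[1],-a[0])); tilt=np.degrees(np.arctan(np.hypot(a[0],a[1])))
    M=cv2.moments(pts.astype(np.float32)); cen=np.array([M["m10"],M["m01"]])/M["m00"]
    return dict(dot=d[:2].round(4),cen=cen.round(4),out=np.degrees(th[best]).round(),cost=(cost[best]*1e3).round(1),
       wid=(wid[best[0]]*1e3).round(1),wy=(np.roll(wid,-90)[best[0]]*1e3).round(1),normyaw=round((naz-az+180)%360-180,1),tilt=round(tilt,1),z=round(a[2],4),n=len(p))
E
python3 - <<'E'
from h import *
F={n:dict(np.load(n+"0.npz")) for n in("top","side")}
G={"grey":(.61,-.353),"blue":(.652,-.22),"sage":(.419,-.224),"sand":(.408,-.349),"plum":(.504,-.356),"rose":(.533,-.21)}
for k in G:
    for n in F: print(k,n,block(k,F[n],G[k]))
# other things: ray corners
f=F["top"];s=F["side"]
def seg(cond,roi,z,name):
    u0,u1,v0,v1=roi; m=np.zeros(f["image"].shape[:2],np.uint8); m[v0:v1,u0:u1]=cond[v0:v1,u0:u1]
    c=max(cv2.findContours(m,cv2.RETR_EXTERNAL,cv2.CHAIN_APPROX_SIMPLE)[0],key=cv2.contourArea)
    w=np.array([ray(f,*p[0],z)[:2] for p in c],np.float32); (cx,cy),(a,b),ang=cv2.minAreaRect(w)
    print(name,cx.__round__(4),cy.__round__(4),round(a,4),round(b,4),round(ang,1)); return w
h=cv2.cvtColor(f["image"],cv2.COLOR_RGB2HSV);H,S,V=[h[...,i].astype(int) for i in range(3)]
seg((S<60)&(V>120),(115,175,198,275),.008,"plate")
seg((S>90)&(V>100)&(H<20),(125,172,215,265),.008,"disc")
seg((S>70)&(V>90)&(H<25),(134,160,203,217),.040,"tab")
seg((S<50)&(V>100),(122,188,138,190),.028,"tray")
seg((H>105)&(H<125)&(S>100),(235,262,185,220),.040,"eraserblue")
seg(((H>105)&(H<125)&(S>100))|((S<50)&(V>120)),(235,262,185,220),.040,"eraser")
# plinth: darker than desk
seg((V<115)&(S>90)|((V<140)&(S>150)),(208,280,160,248),.028,"plinth")
for n,c in (("plinth",(248,200)),("desk",(240,270))): print(n,h[c[1],c[0]])
E
```

```text
grey top {'dot': array([ 0.6154, -0.3516]), 'cen': array([ 0.6156, -0.3561]), 'out': array([117., 118., 119., 116.]), 'cost': array([2.1, 2.1, 2.2, 2.4]), 'wid': np.float64(84.5), 'wy': np.float64(66.3), 'normyaw': np.float64(130.4), 'tilt': np.float64(6.6), 'z': np.float64(0.0359), 'n': 159}
grey side {'dot': array([ 0.6141, -0.3465]), 'cen': array([ 0.6133, -0.3513]), 'out': array([115., 116., 114., 117.]), 'cost': array([6.9, 6.9, 7.2, 7.6]), 'wid': np.float64(86.4), 'wy': np.float64(69.2), 'normyaw': np.float64(121.0), 'tilt': np.float64(7.0), 'z': np.float64(0.0343), 'n': 390}
blue top {'dot': array([ 0.6539, -0.2215]), 'cen': array([ 0.6582, -0.221 ]), 'out': array([22., 21., 23., 20.]), 'cost': array([6.3, 6.5, 7.1, 7.1]), 'wid': np.float64(72.0), 'wy': np.float64(60.2), 'normyaw': np.float64(5.1), 'tilt': np.float64(5.5), 'z': np.float64(0.0325), 'n': 132}
blue side {'dot': array([ 0.6519, -0.217 ]), 'cen': array([ 0.6567, -0.218 ]), 'out': array([23., 24., 22., 21.]), 'cost': array([6.3, 6.4, 6.7, 7.1]), 'wid': np.float64(77.8), 'wy': np.float64(63.0), 'normyaw': np.float64(
[... 2020 characters left out ...]
4(37.3), 'normyaw': np.float64(-97.6), 'tilt': np.float64(9.4), 'z': np.float64(0.028), 'n': 54}
rose side {'dot': array([ 0.5356, -0.2078]), 'cen': array([ 0.5349, -0.2072]), 'out': array([79., 78., 80., 77.]), 'cost': array([1.1, 1.6, 2.1, 2.1]), 'wid': np.float64(49.1), 'wy': np.float64(37.0), 'normyaw': np.float64(-105.9), 'tilt': np.float64(8.0), 'z': np.float64(0.0269), 'n': 95}
plate 0.4206 0.2749 0.1814 0.1312 2.1
disc 0.4129 0.2758 0.0967 0.0915 5.4
tab 0.4897 0.2752 0.0146 0.0527 3.4
tray 0.6303 0.2694 0.1142 0.1518 10.3
eraserblue 0.5156 -0.0231 0.033 0.0235 17.1
eraser 0.528 -0.0186 0.0592 0.0235 18.8
plinth 0.5283 -0.0069 0.1527 0.216 86.2
plinth [ 24  30 160]
desk [ 21 110 141]
```

Both views agree with the given sizes, heights and dot offsets. I start moving toward the eraser while zooming on the plinth and plate.

Request:
{"name": "play_rows", "arguments": {"steps": [{"linear": [0.2, 0.2, 0.1], "twist": [0, 0, 0.1], "claw": 1}, {"linear": [0.4, 0.4, 0.1], "twist": [0, 0, 0.2], "claw": 1}, {"linear": [0.6, 0.6, 0.1], "twist": [0, 0, 0.3], "claw": 1}, {"linear": [0.8, 0.8, 0.1], "twist": [0, 0, 0.4], "claw": 1}, {"linear": [1, 1, 0.1], "twist": [0, 0, 0.5], "claw": 1}, {"linear": [1, 1, 0.1], "twist": [0, 0, 0.6], "claw": 1}, {"linear": [1, 1, 0.1], "twist": [0, 0, 0.7], "claw": 1}, {"linear": [1, 1, 0.1], "twist": [0, 0, 0.8], "claw": 1}, {"linear": [1, 1, 0.1], "twist": [0, 0, 0.9], "claw": 1}, {"linear": [1, 1, 0.1], "twist": [0, 0, 1], "claw": 1}, {"linear": [1, 1, 0.1], "twist": [0, 0, 1], "claw": 1}, {"linear": [1, 1, 0.1], "twist": [0, 0, 1], "claw": 1}, {"linear": [1, 1, 0.1], "twist": [0, 0, 1], "claw": 1}, {"linear": [1, 1, 0.1], "twist": [0, 0, 1], "claw": 1}]}}

```text
t: 1.5
eef_pos: [0.4591, -0.3045, 0.2611]
eef_rot: [-1.919, -2.487, -0.0]
force: [-0.1, -0.1, 0.6]
finger_gap: 0.0856
grip_force: 0.0
```

Run:
```python
from h import *
f=dict(np.load("top0.npz"));g=dict(np.load("side0.npz"))
def cr(F,u0,v0,w,h,s): return cv2.resize(F["image"][v0:v0+h,u0:u0+w,::-1],(w*s,h*s),interpolation=cv2.INTER_CUBIC)
c=np.zeros((600,800,3),np.uint8)
a=cr(f,210,160,70,86,4); c[:344,:280]=a
a=cr(g,180,160,108,72,4); c[:288,290:722]=a
a=cr(f,118,200,56,70,3); c[350:560,:168]=a
a=cr(g,140,100,84,46,4); c[300:484,290:626]=a
cv2.imwrite("pics/crop2.png",c)
```

```text
(no output)
```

View pics/crop2.png

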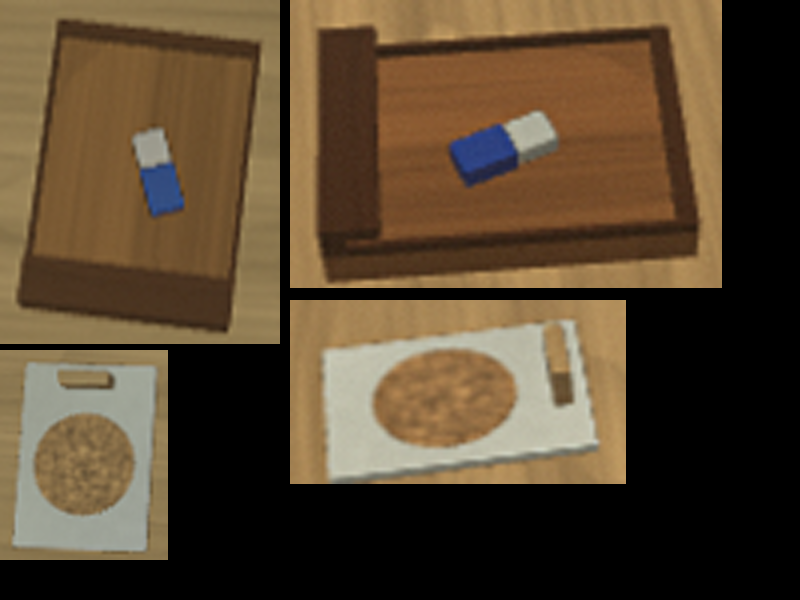

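Corners are clear: plinth top view (59,21),(259,42),(229,330),(19,304); side view likewise; plate corners in both. I fit poses from these by ray casting.

Run:
```python
from h import *
f=dict(np.load("top0.npz"));g=dict(np.load("side0.npz"))
def px(x,y,ox,oy,cx,cy,s): return (x-ox+.5)/s-.5+cx,(y-oy+.5)/s-.5+cy
def fit(name,items):
    w=np.array([ray(F,u,v,m[2]/1e3)[:2] for F,(u,v),m in items]);m=np.array([i[2][:2] for i in items])/1e3
    mc,wc=m.mean(0),w.mean(0);a,b=m-mc,w-wc
    t=np.arctan2((a[:,0]*b[:,1]-a[:,1]*b[:,0]).sum(),(a*b).sum());R=np.array([[np.cos(t),-np.sin(t)],[np.sin(t),np.cos(t)]])
    o=wc-R@mc; print(name,o.round(4),np.degrees(t).round(2),"res mm",(((w-(m@R.T+o))*1e3)).round(1).tolist())
T=lambda x,y:px(x,y,0,0,210,160,4); S=lambda x,y:px(x,y,290,0,180,160,4)
pt=[(f,T(59,21),(96,75,32)),(f,T(259,42),(96,-75,32)),(f,T(19,304),(-116,75,49)),(f,T(229,330),(-116,-75,49)),(f,T(27,257),(-82,75,49)),(f,T(237,277),(-82,-75,49))]
ps=[(g,S(319,29),(-116,75,49)),(g,S(376,27),(-82,75,49)),(g,S(323,242),(-116,-75,49)),(g,S(379,235),(-82,-75,49)),(g,S(667,28),(96,75,32)),(g,S(697,228),(96,-75,32))]
fit("plinth top",pt);fit("plinth side",ps);fit("plinth",pt+ps)
T=lambda x,y:px(x,y,0,350,118,200,3); S=lambda x,y:px(x,y,290,300,140,100,4)
a=[(f,T(26,364),(90,65,8)),(f,T(157,367),(90,-65,8)),(f,T(146,551),(-90,-65,8)),(f,T(13,546),(-90,65,8))]
b=[(g,S(323,350),(-90,65,8)),(g,S(576,321),(90,65,8)),(g,S(597,446),(90,-65,8)),(g,S(331,476),(-90,-65,8))]
fit("plate top",a);fit("plate side",b);fit("plate",a+b)
# eraser in the side view, fresh frames
for n in("top","side"):
    F=arm.grab_frame(n); h=cv2.cvtColor(F["image"],cv2.COLOR_RGB2HSV);H,Sx,V=[h[...,i].astype(int) for i in range(3)]
    P,D,o=cloud(F); Q=o+D*((.04-o[2])/D[...,2])[...,None]
    m=(((H>105)&(H<125)&(Sx>100))|((Sx<60)&(V>110)))&(np.hypot(Q[...,0]-.527,Q[...,1]+.016)<.06)
    c=max(cv2.findContours(m.astype(np.uint8),0,1)[0],key=cv2.contourArea)
    r=cv2.minAreaRect(np.array([Q[p[0][1],p[0][0],:2] for p in c],np.float32)); print(n,r)
```

```text
plinth top [ 0.5374 -0.0088] -3.13 res mm [[-0.3, -1.4], [0.3, 1.2], [0.0, -0.2], [-1.6, 1.9], [-0.5, -1.6], [2.0, 0.0]]
plinth side [ 0.5376 -0.0074] -3.55 res mm [[0.8, 3.2], [0.8, 1.7], [2.8, -3.7], [-0.6, -1.5], [-1.2, 0.4], [-2.6, -0.1]]
plinth [ 0.5375 -0.0081] -3.34 res mm [[-0.6, -1.7], [0.5, 0.8], [-0.4, -1.3], [-1.4, 0.8], [-0.9, -2.6], [2.2, -1.0], [1.2, 4.3], [1.2, 2.7], [2.6, -2.5], [-0.7, -0.4], [-0.8, 0.8], [-2.8, 0.3]]
plate top [0.42   0.2747] 1.96 res mm [[-0.8, 0.3], [-0.5, -0.4], [0.5, 0.2], [0.8, -0.2]]
plate side [0.4194 0.2783] 0.92 res mm [[-0.6, -0.7], [-0.7, -0.7], [-0.8, -0.3], [2.2, 1.7]]
plate [0.4197 0.2765] 1.44 res mm [[-1.2, -0.6], [0.4, -1.3], [1.4, -2.4], [0.6, -2.8], [-0.3, 2.0], [-0.4, 0.3], [-1.7, 0.6], [1.2, 4.3]]
top ((0.5283377766609192, -0.018465831875801086), (0.06000257655978203, 0.0235243309289217), 18.816007614135742)
side ((0.5327377319335938, -0.013003063388168812), (0.040284983813762665, 0.019780687987804413), 16.636730194091797)
```

Request:
{"name": "play_rows", "arguments": {"steps": [{"linear": [0.05, 0.2, 0], "twist": [0, 0, 0.1], "claw": 0.7}, {"linear": [0.1, 0.4, 0], "twist": [0, 0, 0.2], "claw": 0.7}, {"linear": [0.15, 0.55, 0], "twist": [0, 0, 0.3], "claw": 0.7}, {"linear": [0.2, 0.7, 0], "twist": [0, 0, 0.4], "claw": 0.7}, {"linear": [0.233, 0.85, 0], "twist": [0, 0, 0.5], "claw": 0.7}, {"linear": [0.233, 0.96, -0.1], "twist": [0, 0, 0.6], "claw": 0.7}, {"linear": [0.233, 0.96, -0.2], "twist": [0, 0, 0.7], "claw": 0.7}, {"linear": [0.233, 0.96, -0.3], "twist": [0, 0, 0.8], "claw": 0.7}, {"linear": [0.233, 0.96, -0.4], "twist": [0, 0, 0.9], "claw": 0.7}, {"linear": [0.233, 0.96, -0.5], "twist": [0, 0, 1], "claw": 0.7}, {"linear": [0.233, 0.96, -0.5], "twist": [0, 0, 1], "claw": 0.7}, {"linear": [0.233, 0.96, -0.55], "twist": [0, 0, 1], "claw": 0.7}, {"linear": [0.233, 0.96, -0.6], "twist": [0, 0, 1], "claw": 0.7}, {"linear": [0.233, 0.96, -0.65], "twist": [0, 0, 1], "claw": 0.7}, {"linear": [0.233, 0.96, -0.7], "twist": [0, 0, 1], "claw": 0.7}, {"linear": [0.233, 0.96, -0.75], "twist": [0, 0, 1], "claw": 0.7}, {"linear": [0.233, 0.96, -0.773], "twist": [0, 0, 1], "claw": 0.7}, {"linear": [0.233, 0.96, -0.773], "twist": [0, 0, 1], "claw": 0.7}]}}

```text
t: 3.4
eef_pos: [0.5283, -0.0164, 0.0285]
eef_rot: [0.403, -3.113, -0.001]
force: [-1.3, 0.0, 0.1]
finger_gap: 0.0595
grip_force: 0.0
```

Request:
{"name": "play_rows", "arguments": {"force": 30, "steps": [{"linear": [0, 0, 0], "twist": [0, 0, 0], "claw": 0}, {"linear": [0, 0, 0], "twist": [0, 0, 0], "claw": 0}, {"linear": [0, 0, 0], "twist": [0, 0, 0], "claw": 0}, {"linear": [0, 0, 0], "twist": [0, 0, 0], "claw": 0}, {"linear": [0, 0, 0], "twist": [0, 0, 0], "claw": 0}, {"linear": [0, 0, 0], "twist": [0, 0, 0], "claw": 0}, {"linear": [0, 0, 0], "twist": [0, 0, 0], "claw": 0}, {"linear": [0, 0, 0], "twist": [0, 0, 0], "claw": 0}]}}

```text
t: 4.2
eef_pos: [0.5303, -0.0165, 0.0305]
eef_rot: [-0.404, 3.113, -0.001]
force: [-0.2, 0.5, 6.1]
finger_gap: 0.0239
grip_force: 30.0
```

Request:
{"name": "play_rows", "arguments": {"steps": [{"linear": [0, 0, 0.1], "twist": [0, 0, 0], "claw": 0}, {"linear": [0, 0, 0.25], "twist": [0, 0, 0], "claw": 0}, {"linear": [0, 0, 0.4], "twist": [0, 0, 0], "claw": 0}, {"linear": [0.07, 0.13, 0.4], "twist": [0, 0, 0], "claw": 0}, {"linear": [0.12, 0.28, 0.4], "twist": [0, 0, 0], "claw": 0}, {"linear": [0.18, 0.43, 0.4], "twist": [0, 0, 0], "claw": 0}, {"linear": [0.24, 0.58, 0.4], "twist": [0, 0, 0], "claw": 0}, {"linear": [0.3, 0.73, 0.4], "twist": [0, 0, 0], "claw": 0}, {"linear": [0.333, 0.88, 0.4], "twist": [0, 0, 0], "claw": 0}, {"linear": [0.333, 0.957, 0.35], "twist": [0, 0, 0], "claw": 0}, {"linear": [0.333, 0.957, 0.25], "twist": [0, 0, 0], "claw": 0}, {"linear": [0.333, 0.957, 0.15], "twist": [0, 0, 0], "claw": 0}, {"linear": [0.333, 0.957, 0.05], "twist": [0, 0, 0], "claw": 0}, {"linear": [0.333, 0.957, 0], "twist": [0, 0, 0], "claw": 0}, {"linear": [0.333, 0.957, -0.03], "twist": [0, 0, 0], "claw": 0}, {"linear": [0.333, 0.957, -0.053], "twist": [0, 0, 0], "claw": 0}, {"linear": [0.333, 0.957, -0.053], "twist": [0, 0, 0], "claw": 0}, {"linear": [0.333, 0.957, -0.053], "twist": [0, 0, 0], "claw": 0.5}, {"linear": [0.333, 0.957, -0.053], "twist": [0, 0, 0], "claw": 0.5}, {"linear": [0.333, 0.957, -0.053], "twist": [0, 0, 0], "claw": 0.5}]}}

```text
t: 6.2
eef_pos: [0.6301, 0.271, 0.0148]
eef_rot: [-0.403, 3.113, 0.001]
force: [-0.1, -0.9, -0.2]
finger_gap: 0.0423
grip_force: 0.0
```

Request:
{"name": "play_rows", "arguments": {"steps": [{"linear": [0, 0, 0.1], "twist": [0, 0, 0], "claw": 0.5}, {"linear": [0, 0, 0.25], "twist": [0, 0, 0], "claw": 0.5}, {"linear": [0, 0, 0.4], "twist": [0, 0, 0.08], "claw": 0.5}, {"linear": [-0.1, 0, 0.4], "twist": [0, 0, 0.16], "claw": 0.5}, {"linear": [-0.2, 0, 0.4], "twist": [0, 0, 0.25], "claw": 0.5}, {"linear": [-0.3, 0, 0.4], "twist": [0, 0, 0.34], "claw": 0.5}, {"linear": [-0.4, 0, 0.4], "twist": [0, 0, 0.43], "claw": 0.5}, {"linear": [-0.457, 0.023, 0.4], "twist": [0, 0, 0.52], "claw": 0.5}, {"linear": [-0.457, 0.023, 0.4], "twist": [0, 0, 0.61], "claw": 0.5}, {"linear": [-0.457, 0.023, 0.4], "twist": [0, 0, 0.7], "claw": 0.5}, {"linear": [-0.457, 0.023, 0.4], "twist": [0, 0, 0.78], "claw": 0.5}, {"linear": [-0.457, 0.023, 0.4], "twist": [0, 0, 0.853], "claw": 0.5}, {"linear": [-0.457, 0.023, 0.4], "twist": [0, 0, 0.853], "claw": 0.5}, {"linear": [-0.457, 0.023, 0.3], "twist": [0, 0, 0.853], "claw": 0.5}]}}

```text
t: 7.6
eef_pos: [0.4963, 0.2795, 0.1079]
eef_rot: [-2.241, 2.188, -0.007]
force: [1.4, 0.1, 0.6]
finger_gap: 0.043
grip_force: 0.0
```

Run:
```python
from h import *
print({k:v.round(4) for k,v in arm.read_state().items() if k in("joint_positions","eef_pos")})
f=arm.grab_frame("top");g=arm.grab_frame("side")
c=np.zeros((600,800,3),np.uint8)
a=f["image"][120:270,110:300,::-1];c[:450,:570]=cv2.resize(a,(570,450),interpolation=cv2.INTER_CUBIC)
a=g["image"][80:160,130:310,::-1];c[450:,:338]=cv2.resize(a,(338,150),interpolation=cv2.INTER_CUBIC)
cv2.imwrite("pics/c3.png",c)
```

```text
{'joint_positions': array([ 0.3994,  0.2663, -0.3154,  0.9782,  0.    , -1.1955]), 'eef_pos': array([0.4963, 0.2795, 0.1079])}
```

View pics/c3.png

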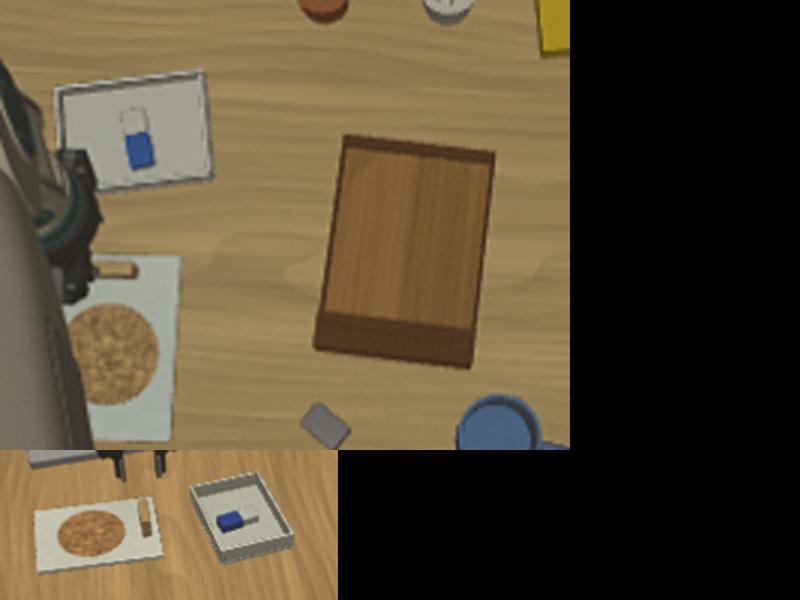

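The eraser lies in the tray (top crop (138,138)); fingers straddle the tab. Descend and grip.

Request:
{"name": "play_rows", "arguments": {"force": 70, "steps": [{"linear": [0, 0, -0.08], "twist": [0, 0, 0], "claw": 0.5}, {"linear": [0, 0, -0.16], "twist": [0, 0, 0], "claw": 0.5}, {"linear": [0, 0, -0.23], "twist": [0, 0, 0], "claw": 0.5}, {"linear": [0, 0, -0.27], "twist": [0, 0, 0], "claw": 0.5}, {"linear": [0, 0, -0.293], "twist": [0, 0, 0], "claw": 0.5}, {"linear": [0, 0, -0.293], "twist": [0, 0, 0], "claw": 0.5}, {"linear": [0, 0, -0.293], "twist": [0, 0, 0], "claw": 0}, {"linear": [0, 0, -0.293], "twist": [0, 0, 0], "claw": 0}, {"linear": [0, 0, -0.293], "twist": [0, 0, 0], "claw": 0}, {"linear": [0, 0, -0.293], "twist": [0, 0, 0], "claw": 0}, {"linear": [0, 0, -0.293], "twist": [0, 0, 0], "claw": 0}, {"linear": [0, 0, -0.293], "twist": [0, 0, 0], "claw": 0}]}}

```text
t: 8.9
eef_pos: [0.4928, 0.2781, 0.017]
eef_rot: [-2.25, 2.19, -0.001]
force: [-1.4, -0.2, 6.2]
finger_gap: 0.0125
grip_force: 70.9
```

Request:
{"name": "play_rows", "arguments": {"steps": [{"linear": [0, 0, 0.05], "twist": [0, 0, 0], "claw": 0}, {"linear": [0, 0, 0.13], "twist": [0, 0, 0], "claw": 0}, {"linear": [0, 0, 0.23], "twist": [0, 0, 0], "claw": 0}, {"linear": [0, 0, 0.327], "twist": [0, 0, 0], "claw": 0}, {"linear": [0.03, -0.05, 0.327], "twist": [0, 0, 0], "claw": 0}, {"linear": [0.08, -0.15, 0.327], "twist": [0, -0.01, -0.007], "claw": 0}, {"linear": [0.13, -0.25, 0.327], "twist": [0, -0.02, -0.013], "claw": 0}, {"linear": [0.18, -0.35, 0.327], "twist": [0, -0.03, -0.02], "claw": 0}, {"linear": [0.23, -0.45, 0.327], "twist": [0, -0.04, -0.027], "claw": 0}, {"linear": [0.28, -0.55, 0.327], "twist": [0, -0.05, -0.033], "claw": 0}, {"linear": [0.33, -0.65, 0.327], "twist": [0, -0.06, -0.04], "claw": 0}, {"linear": [0.38, -0.75, 0.327], "twist": [-0.001, -0.07, -0.045], "claw": 0}, {"linear": [0.43, -0.85, 0.327], "twist": [-0.001, -0.08, -0.05], "claw": 0}, {"linear": [0.47, -0.93, 0.327], "twist": [-0.0015, -0.089, -0.0533], "claw": 0}, {"linear": [0.494, -0.973, 0.327], "twist": [-0.0015, -0.089, -0.0533], "claw": 0}, {"linear": [0.494, -0.973, 0.327], "twist": [-0.0015, -0.089, -0.0533], "claw": 0}, {"linear": [0.494, -0.973, 0.327], "twist": [-0.0015, -0.089, -0.0533], "claw": 0}]}}

```text
t: 10.6
eef_pos: [0.6394, -0.0136, 0.1131]
eef_rot: [-2.089, 2.212, -0.152]
force: [0.2, 0.2, -4.2]
finger_gap: 0.0129
grip_force: 69.6
```

Run:
```python
from h import *
from scipy.spatial.transform import Rotation as R
s=arm.read_state();M=R.from_rotvec(s["eef_rot"]).as_matrix();print(s["eef_pos"].round(4),s["force"].round(1),M.round(3).tolist())
f=arm.grab_frame("top");g=arm.grab_frame("side")
np.savez("g1.npz",**g);np.savez("f1.npz",**f)
c=np.zeros((600,800,3),np.uint8)
a=f["image"][140:250,200:300,::-1];c[:440,:400]=cv2.resize(a,(400,440),interpolation=cv2.INTER_CUBIC)
a=g["image"][90:250,170:330,::-1];c[:400,400:]=cv2.resize(a,(400,400),interpolation=cv2.INTER_CUBIC)
cv2.imwrite("pics/c4.png",c)
```

```text
[ 0.6394 -0.0136  0.1131] [ 0.2  0.2 -4.2] [[-0.057, -0.989, 0.137], [-0.998, 0.056, -0.007], [-0.001, -0.137, -0.991]]
```

View pics/c4.png

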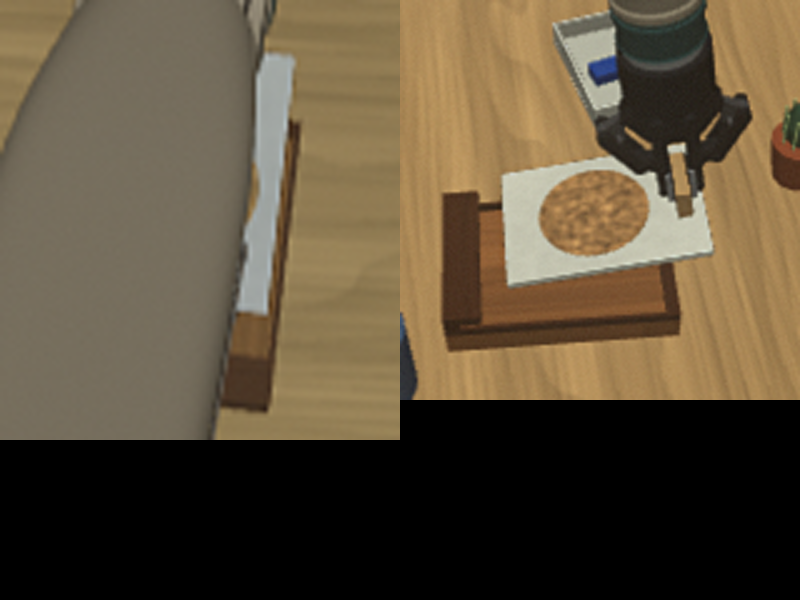

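The plate hangs sloped above the bed, near end corners at crop (502,174) and (510,284), clear of the lip. I check its lateral offset against the plinth in the same view.

Run:
```python
from h import *
g=dict(np.load("g1.npz"))
o=np.array([.5375,-.0078]);t=np.radians(-3.35);R=np.array([[np.cos(t),-np.sin(t)],[np.sin(t),np.cos(t)]])
for x,y,z in((502,174,.0819),(510,284,.0819),(712,251,.107)):
    u,v=(x-400+.5)/2.5-.5+170,(y+.5)/2.5-.5+90
    print(((ray(g,u,v,z)[:2]-o)@R*1e3).round(1))
P,D,_=cloud(g)
h=cv2.cvtColor(g["image"],cv2.COLOR_RGB2HSV)
m=(h[...,1]<50)&(h[...,2]>140);m[:, :205]=0;m[:,300:]=0;m[:155]=0;m[215:]=0
p=P[m];p=p[np.isfinite(p[:,2])];p=p[p[:,2]>.06];q=np.c_[(p[:,:2]-o)@R,p[:,2]]
A=np.c_[q[:,:2],np.ones(len(q))];a=np.linalg.lstsq(A,q[:,2],rcond=None)[0]
print("slope deg x,y",np.degrees(np.arctan(a[:2])).round(1),"z top at -55:",(a@[-.055,0,1]).round(4),len(q))
```

```text
[-56.5  67.6]
[-54.1 -62.1]
[119.2 -62.1]
slope deg x,y [8.1 0. ] z top at -55: 0.0819 1777
```

Request:
{"name": "play_rows", "arguments": {"steps": [{"linear": [0, -0.005, -0.05], "twist": [0, 0, 0], "claw": 0}, {"linear": [0, -0.005, -0.1], "twist": [0, 0, 0], "claw": 0}, {"linear": [0, -0.005, -0.14], "twist": [0, 0, 0], "claw": 0}, {"linear": [0, -0.005, -0.157], "twist": [0, 0, 0], "claw": 0}, {"linear": [0, -0.005, -0.157], "twist": [0, 0, 0], "claw": 0}, {"linear": [-0.03, -0.003, -0.157], "twist": [0, 0, 0], "claw": 0}, {"linear": [-0.06, -0.001, -0.157], "twist": [0, 0, 0], "claw": 0}, {"linear": [-0.09, 0, -0.157], "twist": [0, 0, 0], "claw": 0}, {"linear": [-0.12, 0.002, -0.157], "twist": [0, 0, 0], "claw": 0}, {"linear": [-0.135, 0.003, -0.157], "twist": [0, 0, 0], "claw": 0}, {"linear": [-0.146, 0.0035, -0.157], "twist": [0, 0, 0], "claw": 0}, {"linear": [-0.146, 0.0035, -0.157], "twist": [0, 0, 0], "claw": 0}, {"linear": [-0.146, 0.0035, -0.157], "twist": [0, 0, 0], "claw": 0}]}}

```text
t: 12.0
eef_pos: [0.5968, -0.0133, 0.0668]
eef_rot: [-2.088, 2.211, -0.156]
force: [0.1, -0.1, -4.2]
finger_gap: 0.0124
grip_force: 69.6
```

Request:
{"name": "play_rows", "arguments": {"steps": [{"linear": [0.002, 0, -0.01], "twist": [0.0006, 0.011, 0], "claw": 0}, {"linear": [0.004, 0, -0.021], "twist": [0.0012, 0.022, 0], "claw": 0}, {"linear": [0.006, 0, -0.031], "twist": [0.0018, 0.033, 0], "claw": 0}, {"linear": [0.008, 0, -0.042], "twist": [0.0025, 0.044, 0], "claw": 0}, {"linear": [0.009, -0.0005, -0.053], "twist": [0.003, 0.055, 0], "claw": 0}, {"linear": [0.011, -0.0005, -0.064], "twist": [0.0037, 0.066, 0], "claw": 0}, {"linear": [0.012, -0.0007, -0.075], "twist": [0.0043, 0.077, 0], "claw": 0}, {"linear": [0.013, -0.0007, -0.086], "twist": [0.005, 0.089, 0], "claw": 0}, {"linear": [0.013, -0.0007, -0.086], "twist": [0.005, 0.089, 0], "claw": 0}, {"linear": [0.013, -0.0007, -0.086], "twist": [0.005, 0.089, 0], "claw": 0}]}}

```text
t: 13.0
eef_pos: [0.6011, -0.0136, 0.041]
eef_rot: [-2.157, 2.284, -0.001]
force: [0.7, -0.0, -2.4]
finger_gap: 0.0128
grip_force: 69.9
```

Run:
```python
from h import *
g=arm.grab_frame("side")
np.savez("g2.npz",**g)
cv2.imwrite("pics/c5.png",cv2.resize(g["image"][120:250,170:330,::-1],(640,520),interpolation=cv2.INTER_CUBIC))
```

```text
(no output)
```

View pics/c5.png

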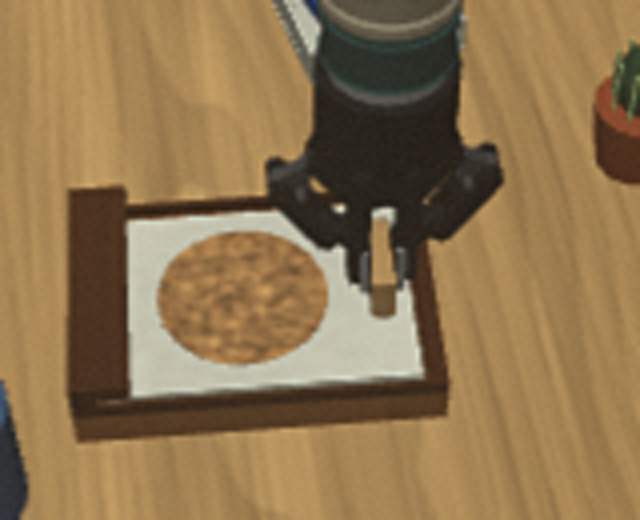

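The plate lies flat in the bed, near end under the lip. Release, rise and swing toward the grey block.

Request:
{"name": "play_rows", "arguments": {"steps": [{"linear": [0, 0, -0.005], "twist": [0, 0, 0], "claw": 0}, {"linear": [0, 0, -0.005], "twist": [0, 0, 0], "claw": 0.4}, {"linear": [0, 0, -0.005], "twist": [0, 0, 0], "claw": 0.4}, {"linear": [0, 0, -0.005], "twist": [0, 0, 0], "claw": 0.4}, {"linear": [0, 0, 0], "twist": [0, 0, 0], "claw": 0.4}, {"linear": [0, 0, 0.08], "twist": [0, 0, 0], "claw": 0.4}, {"linear": [0, 0, 0.2], "twist": [0, 0, 0], "claw": 0.4}, {"linear": [0, 0, 0.35], "twist": [0, 0, 0], "claw": 0.4}, {"linear": [0, 0, 0.5], "twist": [0, 0, -0.08], "claw": 1}, {"linear": [0, -0.1, 0.5], "twist": [0, 0, -0.17], "claw": 1}, {"linear": [0, -0.2, 0.5], "twist": [0, 0, -0.26], "claw": 1}, {"linear": [0, -0.3, 0.5], "twist": [0, 0, -0.35], "claw": 1}, {"linear": [0, -0.4, 0.5], "twist": [0, 0, -0.44], "claw": 1}, {"linear": [0, -0.5, 0.5], "twist": [0, 0, -0.53], "claw": 1}, {"linear": [0, -0.6, 0.5], "twist": [0, 0, -0.62], "claw": 1}, {"linear": [0, -0.7, 0.5], "twist": [0, 0, -0.71], "claw": 1}, {"linear": [0, -0.8, 0.5], "twist": [0, 0, -0.8], "claw": 1}, {"linear": [0, -0.9, 0.5], "twist": [0, 0, -0.88], "claw": 1}, {"linear": [0, -1, 0.5], "twist": [0, 0, -0.95], "claw": 1}, {"linear": [0, -1, 0.5], "twist": [0, 0, -1], "claw": 1}]}}

```text
t: 15.05
eef_pos: [0.6002, -0.3173, 0.1905]
eef_rot: [0.101, 3.14, -0.002]
force: [-0.5, 0.4, 0.4]
finger_gap: 0.0854
grip_force: 0.0
```

```bash
cat >> h.py <<'E'
from scipy.spatial.transform import Rotation as Rot
O=np.array([.5375,-.0078]);T0=np.radians(-3.35);RP=np.array([[np.cos(T0),-np.sin(T0)],[np.sin(T0),np.cos(T0)]])
def disc(f):
    P,D,o=cloud(f);Q=o+D*((.032-o[2])/D[...,2])[...,None]
    h=cv2.cvtColor(f["image"],cv2.COLOR_RGB2HSV).astype(int)
    q=(Q[...,:2]-O)@RP
    m=((h[...,1]>90)&(h[...,2]>90)&(np.hypot(q[...,0]+.018,q[...,1])<.07)&(np.abs(q[...,1])<.062)).astype(np.uint8)
    c=max(cv2.findContours(m,0,1)[0],key=cv2.contourArea); w=np.array([Q[p[0][1],p[0][0],:2] for p in c],np.float32)
    (c1,r)=cv2.minEnclosingCircle(w); e=cv2.fitEllipse(w)
    return np.array(e[0]).round(4),np.array(e[1]).round(4)
E
python3 - <<'E'
from h import *
print(arm.read_state()["eef_pos"],arm.read_state()["joint_positions"].round(2))
for n in("top","side"):
    f=arm.grab_frame(n);np.savez(n+"2.npz",**f);print(n,disc(f), "expected",(O+RP@np.array([-.018,0])).round(4))
    P,D,o=cloud(f);q=np.concatenate([(P[...,:2]-O)@RP,P[...,2:]],-1)
    h=cv2.cvtColor(f["image"],cv2.COLOR_RGB2HSV)
    m=(h[...,1]<60)&(h[...,2]>110)&(np.abs(q[...,0]+.01)<.07)&(np.abs(q[...,1])<.062);p=q[m]
    a=np.linalg.lstsq(np.c_[p[:,:2],np.ones(len(p))],p[:,2],rcond=None)[0];print("plate plane",np.degrees(a[:2]).round(2),a[2].round(4),len(p))
E
```

```text
[ 0.60017658 -0.31734748  0.19051775] [-0.58  0.39  0.05  1.22 -0.   -0.52]
top (array([ 0.5228, -0.0092]), array([0.0927, 0.0961])) expected [ 0.5195 -0.0067]
plate plane [ 0.3  -0.22] 0.0328 1128
side (array([ 0.521 , -0.0054]), array([0.096 , 0.0966])) expected [ 0.5195 -0.0067]
plate plane [-0.01  0.17] 0.0321 1334
```

Request:
{"name": "play_rows", "arguments": {"force": 60, "steps": [{"linear": [0.047, -0.135, -0.1], "twist": [0, 0, -0.09], "claw": 1}, {"linear": [0.047, -0.135, -0.2], "twist": [0, 0, -0.18], "claw": 1}, {"linear": [0.047, -0.135, -0.25], "twist": [0, 0, -0.27], "claw": 1}, {"linear": [0.047, -0.135, -0.3], "twist": [0, 0, -0.36], "claw": 1}, {"linear": [0.047, -0.135, -0.3], "twist": [0, 0, -0.45], "claw": 1}, {"linear": [0.047, -0.135, -0.3], "twist": [0, 0, -0.54], "claw": 1}, {"linear": [0.047, -0.135, -0.3], "twist": [0, 0, -0.61], "claw": 1}, {"linear": [0.047, -0.135, -0.3], "twist": [0, 0, -0.659], "claw": 1}, {"linear": [0.047, -0.135, -0.35], "twist": [0, 0, -0.659], "claw": 1}, {"linear": [0.047, -0.135, -0.45], "twist": [0, 0, -0.659], "claw": 1}, {"linear": [0.047, -0.135, -0.53], "twist": [0, 0, -0.659], "claw": 1}, {"linear": [0.047, -0.135, -0.59], "twist": [0, 0, -0.659], "claw": 1}, {"linear": [0.047, -0.135, -0.621], "twist": [0, 0, -0.659], "claw": 1}, {"linear": [0.047, -0.135, -0.621], "twist": [0, 0, -0.659], "claw": 1}, {"linear": [0.047, -0.135, -0.621], "twist": [0, 0, -0.659], "claw": 0.6}, {"linear": [0.047, -0.135, -0.621], "twist": [0, 0, -0.659], "claw": 0.6}, {"linear": [0.047, -0.135, -0.621], "twist": [0, 0, -0.659], "claw": 0.6}, {"linear": [0.047, -0.135, -0.621], "twist": [0, 0, -0.659], "claw": 0.6}, {"linear": [0.047, -0.135, -0.621], "twist": [0, 0, -0.659], "claw": 0.6}]}}

```text
t: 17.05
eef_pos: [0.6157, -0.3548, 0.0062]
eef_rot: [1.63, 2.682, 0.0]
force: [-0.3, 0.0, 6.5]
finger_gap: 0.0643
grip_force: 68.1
```

Request:
{"name": "play_rows", "arguments": {"steps": [{"linear": [0, 0, 0.06], "twist": [0, 0, 0], "claw": 0.6}, {"linear": [0, 0, 0.16], "twist": [0, 0, 0], "claw": 0.6}, {"linear": [0, 0, 0.3], "twist": [0, 0, 0], "claw": 0.6}, {"linear": [0, 0, 0.45], "twist": [0, 0, 0.05], "claw": 0.6}, {"linear": [-0.03, 0.1, 0.52], "twist": [0, 0, 0.12], "claw": 0.6}, {"linear": [-0.06, 0.2, 0.52], "twist": [0, 0, 0.19], "claw": 0.6}, {"linear": [-0.09, 0.3, 0.52], "twist": [0, 0, 0.26], "claw": 0.6}, {"linear": [-0.12, 0.4, 0.52], "twist": [0, 0, 0.33], "claw": 0.6}, {"linear": [-0.15, 0.5, 0.52], "twist": [0, 0, 0.4], "claw": 0.6}, {"linear": [-0.18, 0.6, 0.52], "twist": [0, 0, 0.47], "claw": 0.6}, {"linear": [-0.21, 0.7, 0.52], "twist": [0, 0, 0.54], "claw": 0.6}, {"linear": [-0.24, 0.8, 0.52], "twist": [0, 0, 0.6], "claw": 0.6}, {"linear": [-0.27, 0.9, 0.52], "twist": [0, 0, 0.64], "claw": 0.6}, {"linear": [-0.307, 1, 0.52], "twist": [0, 0, 0.662], "claw": 0.6}, {"linear": [-0.307, 1, 0.52], "twist": [0, 0, 0.662], "claw": 0.6}]}}

```text
t: 18.55
eef_pos: [0.5191, -0.0506, 0.1594]
eef_rot: [-0.075, -3.136, -0.004]
force: [0.4, -1.1, -1.8]
finger_gap: 0.0639
grip_force: 67.2
```

Request:
{"name": "play_rows", "arguments": {"steps": [{"linear": [0, 0.08, 0], "twist": [0, 0, 0], "claw": 0.6}, {"linear": [0, 0.153, 0], "twist": [0, 0, 0], "claw": 0.6}, {"linear": [0, 0.153, -0.1], "twist": [0, 0, 0], "claw": 0.6}, {"linear": [0, 0.153, -0.2], "twist": [0, 0, 0], "claw": 0.6}, {"linear": [0, 0.153, -0.28], "twist": [0, 0, 0], "claw": 0.6}, {"linear": [0, 0.153, -0.34], "twist": [0, 0, 0], "claw": 0.6}, {"linear": [0, 0.153, -0.375], "twist": [0, 0, 0], "claw": 0.6}, {"linear": [0, 0.153, -0.375], "twist": [0, 0, 0], "claw": 0.6}, {"linear": [0, 0.153, -0.375], "twist": [0, 0, 0], "claw": 0.6}]}}

```text
t: 19.45
eef_pos: [0.5228, -0.0083, 0.0484]
eef_rot: [0.083, 3.14, 0.0]
force: [-0.2, -0.2, -1.1]
finger_gap: 0.0642
grip_force: 67.2
```

Request:
{"name": "play_rows", "arguments": {"steps": [{"linear": [0, 0.001, -0.015], "twist": [0, 0, 0], "claw": 0.6}, {"linear": [0, 0.001, -0.028], "twist": [0, 0, 0], "claw": 0.6}, {"linear": [0, 0.001, -0.034], "twist": [0, 0, 0], "claw": 0.6}, {"linear": [0, 0.001, -0.034], "twist": [0, 0, 0], "claw": 0.6}, {"linear": [0, 0.001, -0.034], "twist": [0, 0, 0], "claw": 0.95}, {"linear": [0, 0.001, -0.034], "twist": [0, 0, 0], "claw": 0.95}, {"linear": [0, 0.001, -0.034], "twist": [0, 0, 0], "claw": 0.95}, {"linear": [0, 0.001, 0], "twist": [0, 0, 0], "claw": 0.95}, {"linear": [0, 0.001, 0.08], "twist": [0, 0, 0], "claw": 0.95}, {"linear": [0, 0.001, 0.2], "twist": [0, 0, 0], "claw": 0.95}, {"linear": [0, 0.001, 0.35], "twist": [0, 0, 0], "claw": 0.95}, {"linear": [0, -0.1, 0.5], "twist": [0, 0, 0], "claw": 0.95}, {"linear": [0.02, -0.25, 0.5], "twist": [0, 0, 0], "claw": 0.95}, {"linear": [0.05, -0.4, 0.5], "twist": [0, 0, 0.07], "claw": 0.95}, {"linear": [0.08, -0.52, 0.5], "twist": [0, 0, 0.14], "claw": 0.95}, {"linear": [0.1, -0.6, 0.5], "twist": [0, 0, 0.21], "claw": 0.95}, {"linear": [0.1, -0.7, 0.5], "twist": [0, 0, 0.27], "claw": 0.95}, {"linear": [0.1, -0.8, 0.5], "twist": [0, 0, 0.27], "claw": 0.95}, {"linear": [0.1, -0.8, 0.5], "twist": [0, 0, 0.27], "claw": 0.95}]}}

```text
t: 21.35
eef_pos: [0.5527, -0.2516, 0.1988]
eef_rot: [-0.575, 3.088, -0.003]
force: [-0.3, 0.5, -0.2]
finger_gap: 0.0813
grip_force: 0.0
```

```bash
cat >> h.py <<'E'
def look(names,bases,G,save=None):
    for n in("top","side"):
        f=arm.grab_frame(n); np.savez("last_%s.npz"%n,**f)
        for k,zb,g in zip(names,bases,G):
            try:
                r=block(k,f,g,zb); print(n,k,r and {a:(b.tolist() if hasattr(b,"tolist") else b) for a,b in r.items() if a not in("cost","n")})
            except Exception as e: print(n,k,"ERR",e)
E
python3 - <<'E'
from h import *
s=arm.read_state();print(s["eef_pos"].round(4),s["eef_rot"].round(3))
look(["grey","blue","rose","sage","plum"],[.032,0,0,0,0],[(.5215,-.007),(.657,-.2195),(.536,-.208),(.42,-.221),(.505,-.356)])
print(disc(dict(np.load("last_top.npz"))))
f=dict(np.load("last_top.npz"));g=dict(np.load("last_side.npz"))
c=np.zeros((400,800,3),np.uint8);c[:,:400]=cv2.resize(f["image"][150:250,200:300,::-1],(400,400));c[:,400:]=cv2.resize(g["image"][140:240,180:280,::-1],(400,400));cv2.imwrite("pics/c6.png",c)
E
```

```text
[ 0.5527 -0.2516  0.1988] [-5.750e-01  3.088e+00 -3.000e-03]
top grey {'dot': [0.5175, -0.0085], 'cen': [0.5208, -0.0111], 'out': [176.0, 175.0, 174.0, 177.0], 'wid': 82.9, 'wy': 66.9, 'normyaw': 169.3, 'tilt': 4.7, 'z': 0.0666}
top blue {'dot': [0.6539, -0.2215], 'cen': [0.6583, -0.2209], 'out': [22.0, 23.0, 21.0, 24.0], 'wid': 71.0, 'wy': 60.3, 'normyaw': 17.1, 'tilt': 5.8, 'z': 0.033}
top rose None
top sage None
top plum None
side grey {'dot': [0.5158, -0.004], 'cen': [0.5266, -0.0048], 'out': [31.0, 30.0, 32.0, 29.0], 'wid': 91.3, 'wy': 89.1, 'normyaw': -163.1, 'tilt': 9.0, 'z': 0.0663}
side blue {'dot': [0.6518, -0.217], 'cen': [0.6566, -0.218], 'out': [21.0, 22.0, 20.0, 23.0], 'wid': 78.5, 'wy': 63.0, 'normyaw': 25.8, 'tilt': 7.9, 'z': 0.0307}
side rose {'dot': [0.5356, -0.2077], 'cen': [0.535, -0.2071], 'out': [79.0, 78.0, 80.0, 77.0], 'wid': 49.1, 'wy': 37.0, 'normyaw': -133.5, 'tilt': 6.6, 'z': 0.0273}
side sage {'dot': [0.4194, -0.2219], 'cen': [0.4189, -0.2197], 'out': [58.0, 57.0, 59.0, 56.0], 'wid': 70.8, 'wy': 55.9, 'normyaw': -121.8, 'tilt': 6.3, 'z': 0.0287}
side plum {'dot': [0.5075, -0.3516], 'cen': [0.5044, -0.3531], 'out': [10.0, 9.0, 11.0, 8.0], 'wid': 52.7, 'wy': 45.1, 'normyaw': 17.1, 'tilt': 7.2, 'z': 0.0273}
(array([ 0.5228, -0.0092]), array([0.0927, 0.0961]))
```

View pics/c6.png

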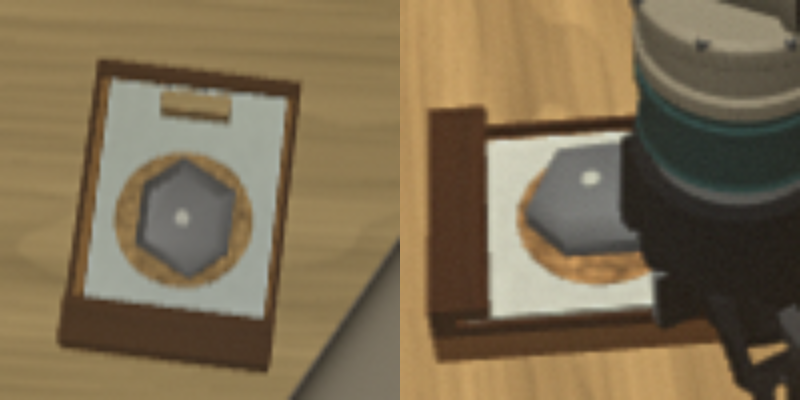

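Grey stands on the disc (top crop dot (182,217)), within about 1.5 mm of the middle. Next: the blue block.

Request:
{"name": "play_rows", "arguments": {"force": 55, "steps": [{"linear": [0.12, 0.03, -0.08], "twist": [0, 0, 0.008], "claw": 1}, {"linear": [0.24, 0.06, -0.16], "twist": [0, 0, 0.008], "claw": 1}, {"linear": [0.35, 0.094, -0.25], "twist": [0, 0, 0.008], "claw": 1}, {"linear": [0.35, 0.094, -0.35], "twist": [0, 0, 0.008], "claw": 1}, {"linear": [0.35, 0.094, -0.45], "twist": [0, 0, 0.008], "claw": 1}, {"linear": [0.35, 0.094, -0.54], "twist": [0, 0, 0.008], "claw": 1}, {"linear": [0.35, 0.094, -0.61], "twist": [0, 0, 0.008], "claw": 1}, {"linear": [0.35, 0.094, -0.648], "twist": [0, 0, 0.008], "claw": 1}, {"linear": [0.35, 0.094, -0.648], "twist": [0, 0, 0.008], "claw": 1}, {"linear": [0.35, 0.094, -0.648], "twist": [0, 0, 0.008], "claw": 1}, {"linear": [0.35, 0.094, -0.648], "twist": [0, 0, 0.008], "claw": 0.55}, {"linear": [0.35, 0.094, -0.648], "twist": [0, 0, 0.008], "claw": 0.55}, {"linear": [0.35, 0.094, -0.648], "twist": [0, 0, 0.008], "claw": 0.55}, {"linear": [0.35, 0.094, -0.648], "twist": [0, 0, 0.008], "claw": 0.55}, {"linear": [0.35, 0.094, -0.648], "twist": [0, 0, 0.008], "claw": 0.55}, {"linear": [0.35, 0.094, -0.648], "twist": [0, 0, 0.008], "claw": 0.55}]}}

```text
t: 23.05
eef_pos: [0.659, -0.2205, 0.0059]
eef_rot: [-0.6, 3.081, -0.003]
force: [0.1, 0.8, 6.3]
finger_gap: 0.0581
grip_force: 60.6
```

```bash
cat > plan.py <<'E'
from h import *
AX=np.array([.5213,-.0075]); PHI=211.
def tilt(l): # lean vector (deg, 2) -> rotation z->n
    return Rot.from_rotvec(np.radians([-l[1],l[0],0]))
u=lambda a:np.array([np.cos(np.radians(a)),np.sin(np.radians(a))])
def stack(upto,base=None):
    """poses: name->(origin,R(tilt),yaw,zplane). nominal geometric chain"""
    order=["grey","blue","sage","sand","plum","rose"]; sg=[1,-1,1,-1,1,-1]
    p=np.array([*AX,.032]);N=Rot.identity();out={}
    for k,s in zip(order,sg):
        L,W,H,dot,lean,az=B[k];h=H/2e3
        yaw=PHI+(0 if s>0 else 180)-az; n=N.apply([0,0,1])
        zp=lambda xy:p[2]-(n[:2]@(np.array(xy)-p[:2]))/n[2]
        # origin on axis: origin=c+h*n, c on plane
        c=AX-h*n[:2]; o=np.array([*c,zp(c)])+h*n
        Rb=N*Rot.from_euler("z",yaw,degrees=True)
        out[k]=(o,N,yaw)
        p=o+Rb.apply(np.array([*dot,H/2])/1e3)
        a=np.radians(az);ln=np.radians(lean)
        nn=Rb.apply([np.sin(ln)*np.cos(a),np.sin(ln)*np.sin(a),np.cos(ln)])
        ang=np.arccos(nn[2]);ax=np.cross([0,0,1],nn);N=Rot.from_rotvec(ax/np.linalg.norm(ax)*ang)
    return out
def place(k,tcp0,cen0,yaw0):
    """tcp0 measured at grasp on desk; cen0 block xy then; yaw0 block yaw then (from grip)"""
    o,N,yaw=stack(k)[k]; h=B[k][2]/2e3
    d=np.array(tcp0)-np.array([*cen0,h]); turn=(yaw-yaw0+180)%360-180
    t=o+N.apply(Rot.from_euler("z",turn,degrees=True).apply(d)); rv=np.degrees(N.as_rotvec())
    print(k,"origin",o.round(4),"turn",round(turn,1),turn/90,"tilt rv/90",(rv/90).round(4),"lean",np.linalg.norm(rv).round(1),"TCP",t.round(4),"n",N.apply([0,0,1]).round(3))
    return t
E
python3 - <<'E'
from plan import *
for k,v in stack("").items(): print(k,v[0].round(4),v[2]%360,np.degrees(v[1].as_rotvec()).round(1))
s=arm.read_state();r=s["eef_rot"];psi=(2*np.degrees(np.arctan2(r[1],r[0]))-90)%360;print(s["eef_pos"].round(4),psi,s["grip_force"],s["finger_gap"])
place("blue",s["eef_pos"],(.6574,-.2195),psi-90)
E
```

```text
grey [ 0.5213 -0.0075  0.049 ] 177.0 [0. 0. 0.]
blue [ 0.5213 -0.0075  0.0819] 242.0 [ 3.6 -5.9  0. ]
sage [ 0.5213 -0.0075  0.1124] 330.0 [-0.6  0.9  0. ]
sand [ 0.5213 -0.0075  0.1405] 82.0 [ 3.2 -5.4  0. ]
plum [ 0.5213 -0.0075  0.1678] 22.0 [-1.2  2.   0. ]
rose [ 0.5213 -0.0075  0.1944] 311.0 [ 2.6 -4.4  0. ]
[ 0.659  -0.2205  0.0059] 112.02464052497524 60.59058867394924 0.05810467575158111
blue origin [ 0.5213 -0.0075  0.0819] turn -140.0 -1.5558293391663913 tilt rv/90 [ 0.0395 -0.0657  0.    ] lean 6.9 TCP [ 0.5205 -0.0072  0.0721] n [-0.103 -0.062  0.993]
```

Request:
{"name": "play_rows", "arguments": {"steps": [{"linear": [0, 0, 0.06], "twist": [0, 0, 0], "claw": 0.5}, {"linear": [0, 0, 0.18], "twist": [0, 0, 0], "claw": 0.5}, {"linear": [0, 0, 0.32], "twist": [0, 0, 0], "claw": 0.5}, {"linear": [0, 0, 0.46], "twist": [0, 0, -0.08], "claw": 0.5}, {"linear": [-0.03, 0.05, 0.557], "twist": [0, 0, -0.16], "claw": 0.5}, {"linear": [-0.09, 0.13, 0.557], "twist": [0, 0, -0.25], "claw": 0.5}, {"linear": [-0.14, 0.21, 0.557], "twist": [0, 0, -0.34], "claw": 0.5}, {"linear": [-0.19, 0.29, 0.557], "twist": [0, 0, -0.43], "claw": 0.5}, {"linear": [-0.24, 0.37, 0.557], "twist": [0, 0, -0.52], "claw": 0.5}, {"linear": [-0.29, 0.45, 0.557], "twist": [0, 0, -0.61], "claw": 0.5}, {"linear": [-0.34, 0.53, 0.557], "twist": [0, 0, -0.7], "claw": 0.5}, {"linear": [-0.39, 0.6, 0.557], "twist": [0, 0, -0.79], "claw": 0.5}, {"linear": [-0.43, 0.66, 0.557], "twist": [0, 0, -0.87], "claw": 0.5}, {"linear": [-0.452, 0.705, 0.557], "twist": [0, 0, -0.94], "claw": 0.5}, {"linear": [-0.452, 0.705, 0.557], "twist": [0, 0, -1], "claw": 0.5}, {"linear": [-0.452, 0.705, 0.557], "twist": [0, 0, -1], "claw": 0.5}]}}

```text
t: 24.65
eef_pos: [0.5211, -0.0079, 0.1707]
eef_rot: [-1.755, -2.606, -0.0]
force: [0.2, 0.6, -1.0]
finger_gap: 0.0584
grip_force: 59.8
```

Request:
{"name": "play_rows", "arguments": {"steps": [{"linear": [0, 0, 0], "twist": [0, 0, -0.09], "claw": 0.5}, {"linear": [0, 0, 0], "twist": [0, 0, -0.18], "claw": 0.5}, {"linear": [0, 0, -0.05], "twist": [0, 0, -0.27], "claw": 0.5}, {"linear": [0, 0, -0.1], "twist": [0, 0, -0.36], "claw": 0.5}, {"linear": [0, 0, -0.15], "twist": [0, 0, -0.45], "claw": 0.5}, {"linear": [0, 0, -0.2], "twist": [0, 0, -0.52], "claw": 0.5}, {"linear": [0, 0, -0.2], "twist": [0, 0, -0.556], "claw": 0.5}, {"linear": [0, 0, -0.2], "twist": [0, 0, -0.556], "claw": 0.5}]}}

```text
t: 25.45
eef_pos: [0.5213, -0.0086, 0.11]
eef_rot: [-2.691, -1.619, 0.001]
force: [-0.0, -0.3, -1.7]
finger_gap: 0.0581
grip_force: 59.8
```

```bash
sed -i 's/    d=np.array(tcp0)-np.array(\[\*cen0,h\]); turn/    d=np.array(tcp0)-np.array([*cen0,h]); x=u(yaw0); d[:2]=x*(x@d[:2]); turn/' plan.py
python3 - <<'E'
from plan import *
s=arm.read_state();r=s["eef_rot"];psi=(2*np.degrees(np.arctan2(r[1],r[0]))-90);print(s["eef_pos"].round(4),psi,s["force"].round(1))
place("blue",(.659,-.2205,.0059),(.6574,-.2195),22.)
E
```

```text
[ 0.5213 -0.0086  0.11  ] -387.93927572171356 [-0.  -0.3 -1.7]
blue origin [ 0.5213 -0.0075  0.0819] turn -140.0 -1.5555555555555556 tilt rv/90 [ 0.0395 -0.0657  0.    ] lean 6.9 TCP [ 0.5218 -0.0079  0.0722] n [-0.103 -0.062  0.993]
```

Request:
{"name": "play_rows", "arguments": {"steps": [{"linear": [0, 0, -0.02], "twist": [0.02, -0.033, 0], "claw": 0.5}, {"linear": [0.002, 0.002, -0.05], "twist": [0.0395, -0.0657, 0], "claw": 0.5}, {"linear": [0.002, 0.002, -0.08], "twist": [0.0395, -0.0657, 0], "claw": 0.5}, {"linear": [0.002, 0.002, -0.1], "twist": [0.0395, -0.0657, 0], "claw": 0.5}, {"linear": [0.002, 0.002, -0.115], "twist": [0.0395, -0.0657, 0], "claw": 0.5}, {"linear": [0.002, 0.002, -0.123], "twist": [0.0395, -0.0657, 0], "claw": 0.5}, {"linear": [0.002, 0.002, -0.128], "twist": [0.0395, -0.0657, 0], "claw": 0.5}, {"linear": [0.002, 0.002, -0.128], "twist": [0.0395, -0.0657, 0], "claw": 0.5}, {"linear": [0.002, 0.002, -0.128], "twist": [0.0395, -0.0657, 0], "claw": 0.5}]}}

```text
t: 26.35
eef_pos: [0.5228, -0.0077, 0.0725]
eef_rot: [2.687, 1.615, 0.19]
force: [-0.2, -0.4, -0.7]
finger_gap: 0.0585
grip_force: 59.8
```

Request:
{"name": "play_rows", "arguments": {"steps": [{"linear": [0, 0, -0.003], "twist": [0, 0, 0], "claw": 0.5}, {"linear": [0, 0, -0.003], "twist": [0, 0, 0], "claw": 0.5}, {"linear": [0, 0, -0.003], "twist": [0, 0, 0], "claw": 0.85}, {"linear": [0, 0, -0.003], "twist": [0, 0, 0], "claw": 0.85}, {"linear": [0, 0, -0.003], "twist": [0, 0, 0], "claw": 0.85}, {"linear": [-0.002, -0.001, 0.02], "twist": [0, 0, 0], "claw": 0.85}, {"linear": [-0.007, -0.004, 0.07], "twist": [0, 0, 0], "claw": 0.85}, {"linear": [-0.015, -0.009, 0.15], "twist": [0, 0, 0], "claw": 0.85}, {"linear": [-0.015, -0.009, 0.3], "twist": [-0.02, 0.033, 0], "claw": 0.85}, {"linear": [-0.015, -0.009, 0.43], "twist": [-0.0395, 0.0657, 0], "claw": 0.85}, {"linear": [-0.06, -0.1, 0.43], "twist": [-0.0395, 0.0657, 0], "claw": 0.85}, {"linear": [-0.13, -0.24, 0.43], "twist": [-0.0395, 0.0657, 0], "claw": 0.85}, {"linear": [-0.2, -0.38, 0.43], "twist": [-0.0395, 0.0657, 0], "claw": 0.85}, {"linear": [-0.27, -0.52, 0.43], "twist": [-0.0395, 0.0657, 0], "claw": 0.85}, {"linear": [-0.32, -0.64, 0.43], "twist": [-0.0395, 0.0657, 0], "claw": 0.85}, {"linear": [-0.341, -0.714, 0.43], "twist": [-0.0395, 0.0657, 0], "claw": 0.85}, {"linear": [-0.341, -0.714, 0.43], "twist": [-0.0395, 0.0657, 0], "claw": 0.85}]}}

```text
t: 28.05
eef_pos: [0.4195, -0.2245, 0.2019]
eef_rot: [2.695, 1.611, 0.001]
force: [-0.3, -0.4, 0.6]
finger_gap: 0.0728
grip_force: 0.0
```

Run:
```python
from plan import *
s=arm.read_state();r=s["eef_rot"];print(s["eef_pos"].round(4),(2*np.degrees(np.arctan2(r[1],r[0]))-90))
look(["blue","sage","rose","plum"],[.0664,0,0,0],[(.5213,-.0075),(.4195,-.2215),(.536,-.208),(.505,-.356)])
o,N,yaw=stack("")["blue"];print("expected dot",(o+N.apply(Rot.from_euler("z",yaw,degrees=True).apply([-.004,.002,.0155]))).round(4))
f=dict(np.load("last_top.npz"));g=dict(np.load("last_side.npz"))
c=np.zeros((400,800,3),np.uint8);c[:,:400]=cv2.resize(f["image"][150:250,200:300,::-1],(400,400));c[:,400:]=cv2.resize(g["image"][140:240,180:280,::-1],(400,400));cv2.imwrite("pics/c7.png",c)
```

```text
[ 0.4195 -0.2245  0.2019] -28.265889434095975
top blue {'dot': [0.526, -0.0085], 'cen': [0.5234, -0.0104], 'out': [61.0, 62.0, 60.0, 59.0], 'wid': 74.8, 'wy': 60.3, 'normyaw': -111.4, 'tilt': 1.0, 'z': 0.099}
top sage {'dot': [nan, nan], 'cen': [0.435, -0.2023], 'out': [66.0, 65.0, 67.0, 64.0], 'wid': 23.4, 'wy': 37.8, 'normyaw': -61.0, 'tilt': 0.0, 'z': 0.0}
top rose {'dot': [0.5376, -0.2125], 'cen': [0.5366, -0.2099], 'out': [82.0, 83.0, 81.0, 84.0], 'wid': 43.0, 'wy': 37.3, 'normyaw': -106.3, 'tilt': 14.0, 'z': 0.0274}
top plum None
side blue {'dot': [0.5243, -0.0039], 'cen': [0.522, -0.0074], 'out': [64.0, 65.0, 63.0, 66.0], 'wid': 87.0, 'wy': 61.3, 'normyaw': 153.7, 'tilt': 1.7, 'z': 0.0984}
side sage {'dot': [0.4194, -0.2219], 'cen': [0.419, -0.2194], 'out': [58.0, 57.0, 59.0, 60.0], 'wid': 69.7, 'wy': 55.7, 'normyaw': -138.9, 'tilt': 5.3, 'z': 0.0289}
side rose {'dot': [0.5356, -0.2077], 'cen': [0.535, -0.207], 'out': [79.0, 78.0, 80.0, 77.0], 'wid': 49.1, 'wy': 37.0, 'normyaw': -112.4, 'tilt': 8.1, 'z': 0.0271}
side plum {'dot': [0.5075, -0.3516], 'cen': [0.5047, -0.3534], 'out': [10.0, 9.0, 8.0, 7.0], 'wid': 52.7, 'wy': 45.7, 'normyaw': 15.2, 'tilt': 9.2, 'z': 0.0275}
expected dot [ 0.5233 -0.0059  0.0978]h.py:38: RuntimeWarning: invalid value encountered in scalar divide
  v,u=np.nonzero(wgt); ww=wgt[v,u]; du,dv=(u*ww).sum()/ww.sum(),(v*ww).sum()/ww.sum()
  return _methods._mean(a, axis=axis, dtype=dtype,
  ret = ret.dtype.type(ret / rcount)
```

View pics/c7.png

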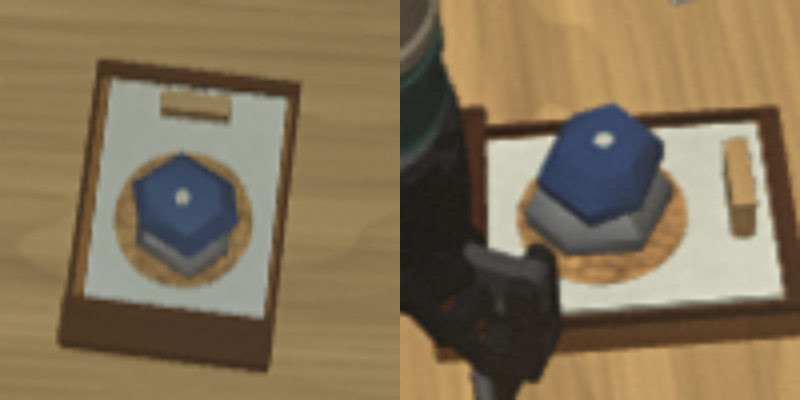

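Blue sits level (top tilt ≈1°), dot within 2 mm of plan. Next: sage.

Request:
{"name": "play_rows", "arguments": {"force": 50, "steps": [{"linear": [0, 0.003, -0.12], "twist": [0, 0, -0.044], "claw": 0.85}, {"linear": [0, 0.003, -0.24], "twist": [0, 0, -0.044], "claw": 0.85}, {"linear": [0, 0.003, -0.36], "twist": [0, 0, -0.044], "claw": 0.85}, {"linear": [0, 0.003, -0.48], "twist": [0, 0, -0.044], "claw": 0.85}, {"linear": [0, 0.003, -0.57], "twist": [0, 0, -0.044], "claw": 0.85}, {"linear": [0, 0.003, -0.63], "twist": [0, 0, -0.044], "claw": 0.85}, {"linear": [0, 0.003, -0.659], "twist": [0, 0, -0.044], "claw": 0.85}, {"linear": [0, 0.003, -0.659], "twist": [0, 0, -0.044], "claw": 0.85}, {"linear": [0, 0.003, -0.659], "twist": [0, 0, -0.044], "claw": 0.85}, {"linear": [0, 0.003, -0.659], "twist": [0, 0, -0.044], "claw": 0.45}, {"linear": [0, 0.003, -0.659], "twist": [0, 0, -0.044], "claw": 0.45}, {"linear": [0, 0.003, -0.659], "twist": [0, 0, -0.044], "claw": 0.45}, {"linear": [0, 0.003, -0.659], "twist": [0, 0, -0.044], "claw": 0.45}, {"linear": [0, 0.003, -0.659], "twist": [0, 0, -0.044], "claw": 0.45}, {"linear": [0, 0.003, -0.659], "twist": [0, 0, -0.044], "claw": 0.45}]}}

```text
t: 29.65
eef_pos: [0.4213, -0.2217, 0.0052]
eef_rot: [2.745, 1.523, 0.003]
force: [-0.7, 0.5, 5.7]
finger_gap: 0.0524
grip_force: 52.9
```

Run:
```python
from plan import *
s=arm.read_state();r=s["eef_rot"];psi=(2*np.degrees(np.arctan2(r[1],r[0]))-90);print(s["eef_pos"].round(4),psi)
place("sage",s["eef_pos"],(.42,-.2208),psi-90)
```

```text
[ 0.4213 -0.2217  0.0052] -31.971233949363373
sage origin [ 0.5213 -0.0075  0.1124] turn 92.0 1.0219025994373712 tilt rv/90 [-0.0063  0.0105  0.    ] lean 1.1 TCP [ 0.5212 -0.0076  0.1031] n [0.016 0.01  1.   ]
```

Request:
{"name": "play_rows", "arguments": {"steps": [{"linear": [0, 0, 0.06], "twist": [0, 0, 0], "claw": 0.4}, {"linear": [0, 0, 0.18], "twist": [0, 0, 0], "claw": 0.4}, {"linear": [0, 0, 0.32], "twist": [0, 0, 0], "claw": 0.4}, {"linear": [0, 0, 0.46], "twist": [0, 0, 0.08], "claw": 0.4}, {"linear": [0, 0, 0.6], "twist": [0, 0, 0.16], "claw": 0.4}, {"linear": [0.03, 0.06, 0.657], "twist": [0, 0, 0.25], "claw": 0.4}, {"linear": [0.08, 0.16, 0.657], "twist": [0, 0, 0.34], "claw": 0.4}, {"linear": [0.13, 0.26, 0.657], "twist": [0, 0, 0.43], "claw": 0.4}, {"linear": [0.18, 0.36, 0.657], "twist": [0, 0, 0.52], "claw": 0.4}, {"linear": [0.23, 0.46, 0.657], "twist": [0, 0, 0.61], "claw": 0.4}, {"linear": [0.27, 0.56, 0.657], "twist": [0, 0, 0.7], "claw": 0.4}, {"linear": [0.31, 0.64, 0.657], "twist": [0, 0, 0.79], "claw": 0.4}, {"linear": [0.337, 0.69, 0.657], "twist": [0, 0, 0.87], "claw": 0.4}, {"linear": [0.337, 0.71, 0.657], "twist": [0, 0, 0.94], "claw": 0.4}, {"linear": [0.337, 0.71, 0.657], "twist": [0, 0, 1], "claw": 0.4}, {"linear": [0.337, 0.71, 0.657], "twist": [0, 0, 1], "claw": 0.4}]}}

```text
t: 31.25
eef_pos: [0.521, -0.0077, 0.2009]
eef_rot: [-0.865, -3.02, -0.001]
force: [-0.1, -0.6, -0.8]
finger_gap: 0.0527
grip_force: 53.1
```

Request:
{"name": "play_rows", "arguments": {"steps": [{"linear": [0, 0, -0.08], "twist": [-0.006, 0.0105, 0.022], "claw": 0.4}, {"linear": [0, 0, -0.16], "twist": [-0.006, 0.0105, 0.022], "claw": 0.4}, {"linear": [0, 0, -0.22], "twist": [-0.006, 0.0105, 0.022], "claw": 0.4}, {"linear": [0, 0, -0.27], "twist": [-0.006, 0.0105, 0.022], "claw": 0.4}, {"linear": [0, 0, -0.3], "twist": [-0.006, 0.0105, 0.022], "claw": 0.4}, {"linear": [0, 0, -0.315], "twist": [-0.006, 0.0105, 0.022], "claw": 0.4}, {"linear": [0, 0, -0.32], "twist": [-0.006, 0.0105, 0.022], "claw": 0.4}, {"linear": [0, 0, -0.32], "twist": [-0.006, 0.0105, 0.022], "claw": 0.4}]}}

```text
t: 32.05
eef_pos: [0.5216, -0.0081, 0.1052]
eef_rot: [-0.81, -3.022, 0.021]
force: [-0.2, 0.7, -1.4]
finger_gap: 0.0524
grip_force: 53.1
```

Request:
{"name": "play_rows", "arguments": {"steps": [{"linear": [0, 0, -0.004], "twist": [0, 0, 0], "claw": 0.4}, {"linear": [0, 0, -0.007], "twist": [0, 0, 0], "claw": 0.4}, {"linear": [0, 0, -0.007], "twist": [0, 0, 0], "claw": 0.4}, {"linear": [0, 0, -0.007], "twist": [0, 0, 0], "claw": 0.4}, {"linear": [0, 0, -0.007], "twist": [0, 0, 0], "claw": 0.78}, {"linear": [0, 0, -0.007], "twist": [0, 0, 0], "claw": 0.78}, {"linear": [0, 0, -0.007], "twist": [0, 0, 0], "claw": 0.78}, {"linear": [0, 0, 0.02], "twist": [0, 0, 0], "claw": 0.78}, {"linear": [0.001, 0.001, 0.08], "twist": [0, 0, 0], "claw": 0.78}, {"linear": [0.002, 0.001, 0.16], "twist": [0, 0, 0], "claw": 0.78}, {"linear": [0.002, 0.001, 0.3], "twist": [0.006, -0.0105, 0], "claw": 0.78}, {"linear": [0, 0, 0.45], "twist": [0.006, -0.0105, 0], "claw": 0.78}, {"linear": [0, -0.1, 0.5], "twist": [0.006, -0.0105, 0.06], "claw": 0.78}, {"linear": [0, -0.25, 0.5], "twist": [0.006, -0.0105, 0.12], "claw": 0.78}, {"linear": [0, -0.4, 0.5], "twist": [0.006, -0.0105, 0.18], "claw": 0.78}, {"linear": [0, -0.55, 0.5], "twist": [0.006, -0.0105, 0.24], "claw": 0.78}, {"linear": [0, -0.7, 0.5], "twist": [0.006, -0.0105, 0.3], "claw": 0.78}, {"linear": [0, -0.8, 0.5], "twist": [0.006, -0.0105, 0.3], "claw": 0.78}, {"linear": [0, -0.8, 0.5], "twist": [0.006, -0.0105, 0.3], "claw": 0.78}]}}

```text
t: 33.95
eef_pos: [0.5212, -0.2519, 0.2551]
eef_rot: [0.089, 3.136, -0.007]
force: [-0.0, 0.7, -0.1]
finger_gap: 0.0668
grip_force: 0.0
```

```bash
sed -i 's/"sand":(H>=15)&(H<=21)&(S>85)&(V>125)/"sand":(H>=15)\&(H<=20)\&(S>85)\&(V>148)/' h.py; python3 - <<'E' 2>/dev/null
from plan import *
s=arm.read_state();r=s["eef_rot"];print(s["eef_pos"].round(4),(2*np.degrees(np.arctan2(r[1],r[0]))-90))
look(["sage","sand","rose","plum"],[.0979,0,0,0],[(.5213,-.0075),(.408,-.349),(.536,-.208),(.505,-.356)])
o,N,yaw=stack("")["sage"];print("expected dot",(o+N.apply(Rot.from_euler("z",yaw,degrees=True).apply([.003,.002,.0145]))).round(4))
for n in("top","side"): print("t0 sand",block("sand",dict(np.load(n+"0.npz")),(.408,-.349),0,.045))
f=dict(np.load("last_top.npz"));g=dict(np.load("last_side.npz"));f0=dict(np.load("top0.npz"))
h=cv2.cvtColor(f0["image"],cv2.COLOR_RGB2HSV);print(h[245:258:3,345:380:3].tolist())
c=np.zeros((400,800,3),np.uint8);c[:,:400]=cv2.resize(f["image"][150:250,200:300,::-1],(400,400));c[:,400:]=cv2.resize(g["image"][140:240,180:280,::-1],(400,400));cv2.imwrite("pics/c8.png",c)
E
```

```text
[ 0.5212 -0.2519  0.2551] 86.73565862254358
top sage {'dot': [0.526, -0.0098], 'cen': [0.5222, -0.0112], 'out': [150.0, 149.0, 151.0, 148.0], 'wid': 69.6, 'wy': 56.2, 'normyaw': -30.6, 'tilt': 8.0, 'z': 0.128}
top sand {'dot': [nan, nan], 'cen': [nan, nan], 'out': [29.0, 156.0, 155.0, 30.0], 'wid': 6.5, 'wy': 10.5, 'normyaw': -129.0, 'tilt': 0.0, 'z': 0.0}
top rose {'dot': [nan, nan], 'cen': [0.5406, -0.2018], 'out': [23.0, 22.0, 24.0, 21.0], 'wid': 29.3, 'wy': 36.8, 'normyaw': 100.0, 'tilt': 0.0, 'z': 0.0}
top plum None
side sage {'dot': [nan, nan], 'cen': [nan, nan], 'out': [0.0, 1.0, 2.0, 3.0], 'wid': 2.6, 'wy': 2.6, 'normyaw': -61.0, 'tilt': 0.0, 'z': 0.0}
side sand {'dot': [0.4094, -0.3461], 'cen': [0.408, -0.349], 'out': [172.0, 171.0, 173.0, 174.0], 'wid': 111.9, 'wy': 110.7, 'normyaw': -174.5, 'tilt': 7.6, 'z': 0.0279}
side rose {'dot': [0.5356, -0.2078], 'cen': [0.535, -0.2071], 'out': [79.0, 78.0, 80.0, 77.0], 'wid': 49.1, 'wy': 37.0, 'normyaw': -130.7, 'tilt': 7.0, 'z': 0.0273}
side plum {'dot': [0.5075, -0.3515], 'cen': [0.5046, -0.353], 'out': [10.0, 9.0, 8.0, 11.0], 'wi
[... 967 characters left out ...]
1, 158], [19, 109, 164], [20, 61, 162], [19, 115, 159], [19, 118, 155], [20, 113, 136], [20, 111, 143], [20, 111, 142]], [[20, 108, 144], [20, 111, 143], [20, 109, 143], [18, 126, 97], [19, 108, 167], [19, 110, 165], [22, 34, 163], [19, 112, 164], [18, 118, 145], [20, 110, 144], [20, 112, 143], [20, 112, 143]], [[20, 110, 137], [20, 112, 137], [20, 111, 140], [19, 119, 137], [18, 110, 162], [19, 108, 166], [19, 108, 167], [19, 106, 168], [18, 124, 130], [20, 108, 149], [20, 109, 148], [20, 108, 147]], [[20, 109, 145], [20, 108, 146], [20, 107, 146], [20, 114, 130], [19, 123, 137], [18, 121, 147], [19, 118, 154], [19, 115, 153], [19, 119, 133], [20, 110, 144], [20, 112, 144], [20, 109, 145]]]
```

View pics/c8.png

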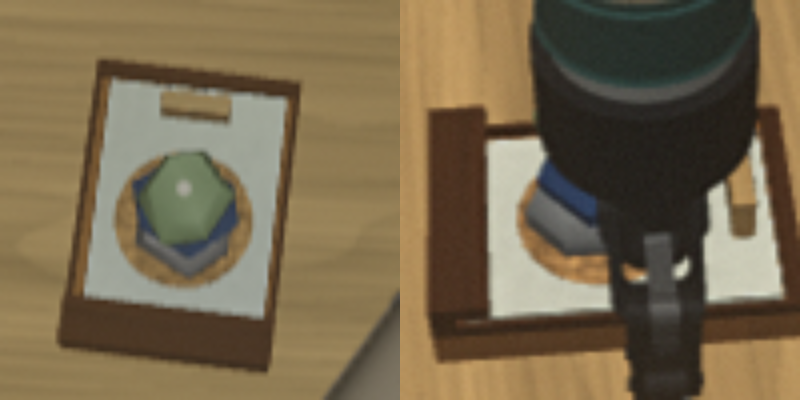

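Sage is set as planned (dot at crop (183,187)). For the sand block, I use its outline vertices read from the earlier crop.

Run:
```python
from plan import *
f=dict(np.load("top0.npz"));g=dict(np.load("side0.npz"))
for F,V,fn in((f,[(340,442),(375,470),(367,515),(330,540),(290,503),(303,457)],lambda x,y:((x+.5)/4.6-.5+290,(y+.5)/4.6-.5+145)),
 (g,[(475,214),(489,191),(521,190),(537,215),(521,241),(488,243)],lambda x,y:((x-460+.5)/2-.5+170,(y+.5)/2-.5+240))):
    w=np.array([ray(F,*fn(*v),.011)[:2] for v in V])
    th=np.radians(np.arange(0,180,2)); wid=np.ptp(w@np.array([np.cos(th),np.sin(th)]),axis=0)*1e3
    c=np.abs(wid-62)+2*np.abs(np.roll(wid,-45)-48);i=np.argsort(c)[:4];print(np.degrees(th[i]),c[i].round(1),wid[i[0]].round(1),np.roll(wid,-45)[i[0]].round(1))
    for k in range(6):
        d=w[(k+1)%6]-w[k];print("edge",np.degrees(np.arctan2(d[1],d[0])).round()%180,(np.hypot(*d)*1e3).round(),end="; ")
    t=np.radians(170);X=w@np.array([[np.cos(t),-np.sin(t)],[np.sin(t),np.cos(t)]]); m=(X.max(0)+X.min(0))/2
    print("\nbox centre@170",(np.array([[np.cos(t),-np.sin(t)],[np.sin(t),np.cos(t)]])@m).round(4),np.ptp(X,axis=0).round(4))
```

```text
[166. 168. 170. 164.] [2.5 2.6 2.7 3.4] 61.4 49.0
edge 54.0 28.0; edge 170.0 29.0; edge 125.0 29.0; edge 50.0 34.0; edge 165.0 30.0; edge 114.0 26.0; 
box centre@170 [ 0.4082 -0.3523] [0.0619 0.0493]
[174. 176. 172. 116.] [ 6.8  7.8  8.2 10. ] 58.5 49.6
edge 55.0 25.0; edge 174.0 31.0; edge 116.0 29.0; edge 53.0 28.0; edge 175.0 30.0; edge 110.0 31.0; 
box centre@170 [ 0.4074 -0.3466] [0.0586 0.0513]
```

Request:
{"name": "play_rows", "arguments": {"force": 45, "steps": [{"linear": [-0.1, -0.1, -0.1], "twist": [0, 0, -0.067], "claw": 0.78}, {"linear": [-0.2, -0.2, -0.2], "twist": [0, 0, -0.067], "claw": 0.78}, {"linear": [-0.3, -0.3, -0.3], "twist": [0, 0, -0.067], "claw": 0.78}, {"linear": [-0.38, -0.34, -0.4], "twist": [0, 0, -0.067], "claw": 0.78}, {"linear": [-0.38, -0.34, -0.5], "twist": [0, 0, -0.067], "claw": 0.78}, {"linear": [-0.38, -0.34, -0.6], "twist": [0, 0, -0.067], "claw": 0.78}, {"linear": [-0.38, -0.34, -0.7], "twist": [0, 0, -0.067], "claw": 0.78}, {"linear": [-0.38, -0.34, -0.77], "twist": [0, 0, -0.067], "claw": 0.78}, {"linear": [-0.38, -0.34, -0.815], "twist": [0, 0, -0.067], "claw": 0.78}, {"linear": [-0.38, -0.34, -0.837], "twist": [0, 0, -0.067], "claw": 0.78}, {"linear": [-0.38, -0.34, -0.837], "twist": [0, 0, -0.067], "claw": 0.78}, {"linear": [-0.38, -0.34, -0.837], "twist": [0, 0, -0.067], "claw": 0.35}, {"linear": [-0.38, -0.34, -0.837], "twist": [0, 0, -0.067], "claw": 0.35}, {"linear": [-0.38, -0.34, -0.837], "twist": [0, 0, -0.067], "claw": 0.35}, {"linear": [-0.38, -0.34, -0.837], "twist": [0, 0, -0.067], "claw": 0.35}, {"linear": [-0.38, -0.34, -0.837], "twist": [0, 0, -0.067], "claw": 0.35}, {"linear": [-0.38, -0.34, -0.837], "twist": [0, 0, -0.067], "claw": 0.35}]}}

```text
t: 35.75
eef_pos: [0.4083, -0.3511, 0.0052]
eef_rot: [0.247, 3.126, -0.007]
force: [0.5, 0.9, 6.1]
finger_gap: 0.0467
grip_force: 46.6
```

Run:
```python
from plan import *
s=arm.read_state();r=s["eef_rot"];psi=(2*np.degrees(np.arctan2(r[1],r[0]))-90);print(s["eef_pos"].round(4),psi)
place("sand",s["eef_pos"],(.4073,-.3497),psi+90)
g=arm.grab_frame("side");np.savez("gs.npz",**g)
P,D,o=cloud(g);Q=o+D*((.028-o[2])/D[...,2])[...,None];i=np.argmin(np.hypot(Q[...,0]-.4075,Q[...,1]+.347));v,w=np.unravel_index(i,(384,512));print(v,w)
```

```text
[ 0.4083 -0.3511  0.0052] 80.97698386005729
sand origin [ 0.5213 -0.0075  0.1405] turn -89.0 -0.9886331540006366 tilt rv/90 [ 0.0361 -0.06    0.    ] lean 6.3 TCP [ 0.522  -0.0082  0.1317] n [-0.094 -0.057  0.994]
345 192
```

Request:
{"name": "play_rows", "arguments": {"steps": [{"linear": [0, 0, 0.06], "twist": [0, 0, 0], "claw": 0.3}, {"linear": [0, 0, 0.18], "twist": [0, 0, 0], "claw": 0.3}, {"linear": [0, 0, 0.32], "twist": [0, 0, 0], "claw": 0.3}, {"linear": [0, 0, 0.46], "twist": [0, 0, -0.08], "claw": 0.3}, {"linear": [0.02, 0.05, 0.6], "twist": [0, 0, -0.16], "claw": 0.3}, {"linear": [0.05, 0.13, 0.723], "twist": [0, 0, -0.25], "claw": 0.3}, {"linear": [0.09, 0.23, 0.723], "twist": [0, 0, -0.34], "claw": 0.3}, {"linear": [0.13, 0.34, 0.723], "twist": [0, 0, -0.43], "claw": 0.3}, {"linear": [0.17, 0.45, 0.723], "twist": [0, 0, -0.52], "claw": 0.3}, {"linear": [0.21, 0.56, 0.723], "twist": [0, 0, -0.61], "claw": 0.3}, {"linear": [0.25, 0.67, 0.723], "twist": [0, 0, -0.7], "claw": 0.3}, {"linear": [0.29, 0.78, 0.723], "twist": [0, 0, -0.79], "claw": 0.3}, {"linear": [0.33, 0.88, 0.723], "twist": [0, 0, -0.87], "claw": 0.3}, {"linear": [0.37, 0.95, 0.723], "twist": [0, 0, -0.94], "claw": 0.3}, {"linear": [0.383, 1, 0.723], "twist": [0, 0, -0.989], "claw": 0.3}, {"linear": [0.383, 1, 0.723], "twist": [0, 0, -0.989], "claw": 0.3}]}}

```text
t: 37.4
eef_pos: [0.5221, -0.0484, 0.2203]
eef_rot: [-2.369, -2.063, 0.007]
force: [-0.4, 0.9, -2.2]
finger_gap: 0.0469
grip_force: 46.3
```

Request:
{"name": "play_rows", "arguments": {"steps": [{"linear": [0, 0.07, 0], "twist": [0, 0, 0], "claw": 0.3}, {"linear": [0, 0.138, 0], "twist": [0.018, -0.03, 0], "claw": 0.3}, {"linear": [0, 0.138, -0.07], "twist": [0.036, -0.06, 0], "claw": 0.3}, {"linear": [0, 0.138, -0.14], "twist": [0.036, -0.06, 0], "claw": 0.3}, {"linear": [0, 0.138, -0.2], "twist": [0.036, -0.06, 0], "claw": 0.3}, {"linear": [0, 0.138, -0.25], "twist": [0.036, -0.06, 0], "claw": 0.3}, {"linear": [0, 0.138, -0.275], "twist": [0.036, -0.06, 0], "claw": 0.3}, {"linear": [0, 0.138, -0.288], "twist": [0.036, -0.06, 0], "claw": 0.3}, {"linear": [0, 0.138, -0.288], "twist": [0.036, -0.06, 0], "claw": 0.3}]}}

```text
t: 38.3
eef_pos: [0.5218, -0.0089, 0.134]
eef_rot: [2.354, 2.045, 0.161]
force: [-0.4, -0.2, -0.9]
finger_gap: 0.0468
grip_force: 46.3
```

Run:
```python
from plan import *
s=arm.read_state();N=Rot.from_rotvec(s["eef_rot"]);print(s["eef_pos"].round(4),"tool up",(-N.as_matrix()[:,2]).round(3),"y az",np.degrees(np.arctan2(*N.as_matrix()[[1,0],1])),s["force"].round(1))
```

```text
[ 0.5218 -0.0089  0.134 ] tool up [-0.09  -0.053  0.994] y az -8.196723784241401 [-0.4 -0.2 -0.9]
```

Request:
{"name": "play_rows", "arguments": {"steps": [{"linear": [0, 0.002, -0.005], "twist": [0, 0, 0], "claw": 0.3}, {"linear": [0, 0.002, -0.01], "twist": [0, 0, 0], "claw": 0.3}, {"linear": [0, 0.002, -0.01], "twist": [0, 0, 0], "claw": 0.3}, {"linear": [0, 0.002, -0.01], "twist": [0, 0, 0], "claw": 0.72}, {"linear": [0, 0.002, -0.01], "twist": [0, 0, 0], "claw": 0.72}, {"linear": [0, 0.002, -0.01], "twist": [0, 0, 0], "claw": 0.72}, {"linear": [-0.002, 0.001, 0.015], "twist": [0, 0, 0], "claw": 0.72}, {"linear": [-0.006, -0.001, 0.06], "twist": [0, 0, 0], "claw": 0.72}, {"linear": [-0.014, -0.006, 0.14], "twist": [0, 0, 0], "claw": 0.72}, {"linear": [-0.014, -0.006, 0.26], "twist": [-0.018, 0.03, 0], "claw": 0.72}, {"linear": [-0.014, -0.006, 0.4], "twist": [-0.036, 0.06, 0], "claw": 0.72}, {"linear": [-0.05, -0.1, 0.45], "twist": [-0.036, 0.06, 0], "claw": 0.72}, {"linear": [-0.12, -0.25, 0.45], "twist": [-0.036, 0.06, 0], "claw": 0.72}, {"linear": [-0.2, -0.4, 0.45], "twist": [-0.036, 0.06, 0], "claw": 0.72}, {"linear": [-0.28, -0.55, 0.45], "twist": [-0.036, 0.06, 0], "claw": 0.72}, {"linear": [-0.34, -0.7, 0.45], "twist": [-0.036, 0.06, 0], "claw": 0.72}, {"linear": [-0.39, -0.85, 0.45], "twist": [-0.036, 0.06, 0], "claw": 0.72}, {"linear": [-0.407, -0.97, 0.45], "twist": [-0.036, 0.06, 0], "claw": 0.72}, {"linear": [-0.407, -0.97, 0.45], "twist": [-0.036, 0.06, 0], "claw": 0.72}]}}

```text
t: 40.2
eef_pos: [0.3995, -0.304, 0.2706]
eef_rot: [2.374, 2.051, -0.008]
force: [1.0, 0.5, 0.1]
finger_gap: 0.0611
grip_force: 0.0
```

```bash
python3 - <<'E' 2>/dev/null
from plan import *
s=arm.read_state();r=s["eef_rot"];print(s["eef_pos"].round(4),(2*np.degrees(np.arctan2(r[1],r[0]))-90))
look(["sand","rose","plum"],[.1265,0,0],[(.5213,-.0075),(.536,-.208),(.505,-.356)])
o,N,yaw=stack("")["sand"];print("expected dot",(o+N.apply(Rot.from_euler("z",yaw,degrees=True).apply([-.003,-.002,.014]))).round(4))
f=dict(np.load("last_top.npz"));g=dict(np.load("last_side.npz"))
c=np.zeros((400,800,3),np.uint8);c[:,:400]=cv2.resize(f["image"][150:250,200:300,::-1],(400,400));c[:,400:]=cv2.resize(g["image"][120:220,180:280,::-1],(400,400));cv2.imwrite("pics/c9.png",c)
E
```

```text
[ 0.3995 -0.304   0.2706] -8.350574850699559
top sand {'dot': [0.5239, -0.0138], 'cen': [0.526, -0.0121], 'out': [18.0, 19.0, 17.0, 20.0], 'wid': 42.0, 'wy': 44.9, 'normyaw': -22.4, 'tilt': 1.4, 'z': 0.1556}
top rose {'dot': [0.5375, -0.2125], 'cen': [0.5366, -0.2099], 'out': [82.0, 83.0, 81.0, 84.0], 'wid': 43.0, 'wy': 37.3, 'normyaw': -99.9, 'tilt': 13.6, 'z': 0.0274}
top plum {'dot': [0.5095, -0.3564], 'cen': [0.5058, -0.3582], 'out': [10.0, 9.0, 11.0, 8.0], 'wid': 51.2, 'wy': 43.1, 'normyaw': -10.5, 'tilt': 7.2, 'z': 0.0291}
side sand {'dot': [0.5223, -0.0094], 'cen': [0.5222, 0.006], 'out': [175.0, 176.0, 177.0, 174.0], 'wid': 111.7, 'wy': 74.5, 'normyaw': -35.4, 'tilt': 4.2, 'z': 0.1555}
side rose {'dot': [0.5356, -0.2078], 'cen': [0.535, -0.2071], 'out': [79.0, 78.0, 80.0, 77.0], 'wid': 49.1, 'wy': 37.0, 'normyaw': -100.8, 'tilt': 6.9, 'z': 0.0269}
side plum {'dot': [0.5075, -0.3515], 'cen': [0.5045, -0.3531], 'out': [10.0, 9.0, 11.0, 8.0], 'wid': 52.1, 'wy': 45.1, 'normyaw': 26.0, 'tilt': 8.1, 'z': 0.0275}
expected dot [ 0.5215 -0.0115  0.1544]
```

View pics/c9.png

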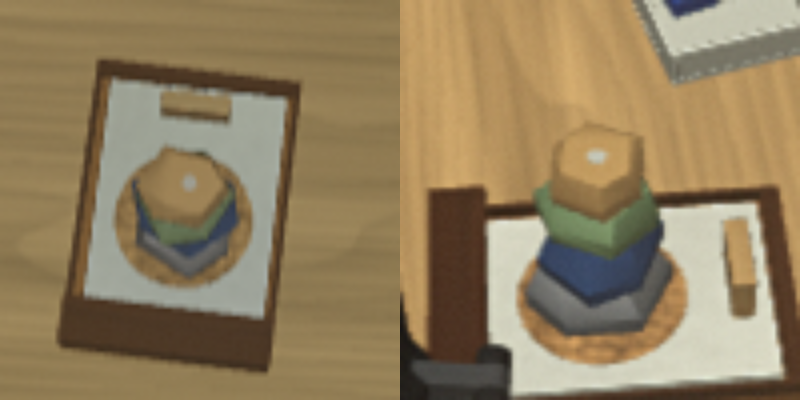

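Request:
{"name": "play_rows", "arguments": {"steps": [{"linear": [0.08, -0.04, 0], "twist": [0, 0, 0.09], "claw": 0.75}, {"linear": [0.16, -0.08, -0.05], "twist": [0, 0, 0.18], "claw": 0.75}, {"linear": [0.24, -0.12, -0.1], "twist": [0, 0, 0.27], "claw": 0.75}, {"linear": [0.3, -0.16, -0.15], "twist": [0, 0, 0.36], "claw": 0.75}, {"linear": [0.352, -0.188, -0.2], "twist": [0, 0, 0.45], "claw": 0.75}, {"linear": [0.352, -0.188, -0.25], "twist": [0, 0, 0.54], "claw": 0.75}, {"linear": [0.352, -0.188, -0.3], "twist": [0, 0, 0.63], "claw": 0.75}, {"linear": [0.352, -0.188, -0.333], "twist": [0, 0, 0.72], "claw": 0.75}, {"linear": [0.352, -0.188, -0.333], "twist": [0, 0, 0.81], "claw": 0.75}, {"linear": [0.352, -0.188, -0.333], "twist": [0, 0, 0.9], "claw": 0.75}, {"linear": [0.352, -0.188, -0.333], "twist": [0, 0, 1], "claw": 0.75}, {"linear": [0.352, -0.188, -0.333], "twist": [0, 0, 1], "claw": 0.75}]}}

```text
t: 41.5
eef_pos: [0.5062, -0.3543, 0.1698]
eef_rot: [0.216, 3.131, -0.004]
force: [0.0, 0.0, 0.0]
finger_gap: 0.064
grip_force: 0.0
```

Request:
{"name": "play_rows", "arguments": {"force": 40, "steps": [{"linear": [0, 0, -0.06], "twist": [0, 0, 0.09], "claw": 0.75}, {"linear": [0, 0, -0.12], "twist": [0, 0, 0.18], "claw": 0.75}, {"linear": [0, 0, -0.2], "twist": [0, 0, 0.202], "claw": 0.75}, {"linear": [0, 0, -0.3], "twist": [0, 0, 0.202], "claw": 0.75}, {"linear": [0, 0, -0.4], "twist": [0, 0, 0.202], "claw": 0.75}, {"linear": [0, 0, -0.48], "twist": [0, 0, 0.202], "claw": 0.75}, {"linear": [0, 0, -0.53], "twist": [0, 0, 0.202], "claw": 0.75}, {"linear": [0, 0, -0.552], "twist": [0, 0, 0.202], "claw": 0.75}, {"linear": [0, 0, -0.552], "twist": [0, 0, 0.202], "claw": 0.75}, {"linear": [0, 0, -0.552], "twist": [0, 0, 0.202], "claw": 0.3}, {"linear": [0, 0, -0.552], "twist": [0, 0, 0.202], "claw": 0.3}, {"linear": [0, 0, -0.552], "twist": [0, 0, 0.202], "claw": 0.3}, {"linear": [0, 0, -0.552], "twist": [0, 0, 0.202], "claw": 0.3}, {"linear": [0, 0, -0.552], "twist": [0, 0, 0.202], "claw": 0.3}, {"linear": [0, 0, -0.552], "twist": [0, 0, 0.202], "claw": 0.3}]}}

```text
t: 43.0
eef_pos: [0.5068, -0.3571, 0.0054]
eef_rot: [-0.277, 3.123, -0.007]
force: [-0.5, 0.3, 5.8]
finger_gap: 0.042
grip_force: 41.8
```

Run:
```python
from plan import *
s=arm.read_state();r=s["eef_rot"];psi=(2*np.degrees(np.arctan2(r[1],r[0]))-90);print(s["eef_pos"].round(4),psi)
place("plum",s["eef_pos"],(.5055,-.3556),psi-90)
```

```text
[ 0.5068 -0.3571  0.0054] 100.13259855571113
plum origin [ 0.5213 -0.0075  0.1678] turn 11.9 0.13186001604765415 tilt rv/90 [-0.0132  0.0219  0.    ] lean 2.3 TCP [ 0.522  -0.0073  0.1597] n [0.034 0.021 0.999]
```

Request:
{"name": "play_rows", "arguments": {"steps": [{"linear": [0, 0, 0.06], "twist": [0, 0, 0], "claw": 0.25}, {"linear": [0, 0, 0.18], "twist": [0, 0, 0], "claw": 0.25}, {"linear": [0, 0, 0.32], "twist": [0, 0, 0], "claw": 0.25}, {"linear": [0, 0, 0.46], "twist": [0, 0, 0.03], "claw": 0.25}, {"linear": [0, 0.05, 0.6], "twist": [0, 0, 0.06], "claw": 0.25}, {"linear": [0.01, 0.13, 0.73], "twist": [0, 0, 0.1], "claw": 0.25}, {"linear": [0.02, 0.23, 0.857], "twist": [0, 0, 0.132], "claw": 0.25}, {"linear": [0.03, 0.35, 0.857], "twist": [0, 0, 0.132], "claw": 0.25}, {"linear": [0.04, 0.47, 0.857], "twist": [0, 0, 0.132], "claw": 0.25}, {"linear": [0.05, 0.59, 0.857], "twist": [0, 0, 0.132], "claw": 0.25}, {"linear": [0.055, 0.71, 0.857], "twist": [0, 0, 0.132], "claw": 0.25}, {"linear": [0.055, 0.83, 0.857], "twist": [0, 0, 0.132], "claw": 0.25}, {"linear": [0.055, 0.93, 0.857], "twist": [0, 0, 0.132], "claw": 0.25}, {"linear": [0.055, 1, 0.857], "twist": [0, 0, 0.132], "claw": 0.25}, {"linear": [0.055, 1, 0.857], "twist": [0, 0, 0.132], "claw": 0.25}]}}

```text
t: 44.5
eef_pos: [0.5212, -0.0537, 0.2605]
eef_rot: [-0.605, 3.08, -0.002]
force: [0.1, -0.1, -1.2]
finger_gap: 0.0416
grip_force: 41.1
```

Request:
{"name": "play_rows", "arguments": {"steps": [{"linear": [0, 0.08, 0], "twist": [0, 0, 0], "claw": 0.25}, {"linear": [0, 0.161, 0], "twist": [-0.007, 0.011, 0], "claw": 0.25}, {"linear": [0, 0.161, -0.07], "twist": [-0.013, 0.022, 0], "claw": 0.25}, {"linear": [0, 0.161, -0.15], "twist": [-0.013, 0.022, 0], "claw": 0.25}, {"linear": [0, 0.161, -0.22], "twist": [-0.013, 0.022, 0], "claw": 0.25}, {"linear": [0, 0.161, -0.28], "twist": [-0.013, 0.022, 0], "claw": 0.25}, {"linear": [0, 0.161, -0.31], "twist": [-0.013, 0.022, 0], "claw": 0.25}, {"linear": [0, 0.161, -0.325], "twist": [-0.013, 0.022, 0], "claw": 0.25}, {"linear": [0, 0.161, -0.325], "twist": [-0.013, 0.022, 0], "claw": 0.25}, {"linear": [0, 0.161, -0.325], "twist": [-0.013, 0.022, 0], "claw": 0.25}]}}

```text
t: 45.5
eef_pos: [0.5227, -0.0081, 0.1639]
eef_rot: [0.593, -3.052, 0.025]
force: [0.6, -0.1, -0.3]
finger_gap: 0.0419
grip_force: 41.0
```

Run:
```python
from plan import *
s=arm.read_state();N=Rot.from_rotvec(s["eef_rot"]);print(s["eef_pos"].round(4),"tool up",(-N.as_matrix()[:,2]).round(3),"y az",np.degrees(np.arctan2(*N.as_matrix()[[1,0],1])),s["force"].round(1))
```

```text
[ 0.5227 -0.0081  0.1639] tool up [0.029 0.022 0.999] y az 112.0165899118386 [ 0.6 -0.1 -0.3]
```

Request:
{"name": "play_rows", "arguments": {"steps": [{"linear": [-0.002, 0.002, -0.005], "twist": [0, 0, 0], "claw": 0.25}, {"linear": [-0.002, 0.002, -0.01], "twist": [0, 0, 0], "claw": 0.25}, {"linear": [-0.002, 0.002, -0.01], "twist": [0, 0, 0], "claw": 0.25}, {"linear": [-0.002, 0.002, -0.01], "twist": [0, 0, 0], "claw": 0.25}]}}

```text
t: 45.9
eef_pos: [0.5215, -0.0071, 0.1604]
eef_rot: [0.594, -3.05, 0.024]
force: [-0.5, 0.2, -1.1]
finger_gap: 0.0422
grip_force: 41.0
```

Request:
{"name": "play_rows", "arguments": {"steps": [{"linear": [0, 0, -0.003], "twist": [0, 0, 0], "claw": 0.25}, {"linear": [0, 0, -0.004], "twist": [0, 0, 0], "claw": 0.25}, {"linear": [0, 0, -0.004], "twist": [0, 0, 0], "claw": 0.65}, {"linear": [0, 0, -0.004], "twist": [0, 0, 0], "claw": 0.65}, {"linear": [0, 0, -0.004], "twist": [0, 0, 0], "claw": 0.65}, {"linear": [0.001, 0, 0.02], "twist": [0, 0, 0], "claw": 0.65}, {"linear": [0.002, 0.001, 0.07], "twist": [0, 0, 0], "claw": 0.65}, {"linear": [0.004, 0.003, 0.15], "twist": [0, 0, 0], "claw": 0.65}, {"linear": [0, 0, 0.27], "twist": [0.007, -0.011, 0], "claw": 0.65}, {"linear": [0, 0, 0.38], "twist": [0.013, -0.022, 0], "claw": 0.65}, {"linear": [-0.05, -0.1, 0.38], "twist": [0.013, -0.022, 0.08], "claw": 0.65}, {"linear": [-0.12, -0.25, 0.38], "twist": [0.013, -0.022, 0.16], "claw": 0.65}, {"linear": [-0.2, -0.4, 0.38], "twist": [0.013, -0.022, 0.24], "claw": 0.65}, {"linear": [-0.28, -0.55, 0.38], "twist": [0.013, -0.022, 0.32], "claw": 0.65}, {"linear": [-0.34, -0.7, 0.38], "twist": [0.013, -0.022, 0.4], "claw": 0.65}, {"linear": [-0.39, -0.85, 0.38], "twist": [0.013, -0.022, 0.48], "claw": 0.65}, {"linear": [-0.407, -0.967, 0.38], "twist": [0.013, -0.022, 0.56], "claw": 0.65}, {"linear": [-0.407, -0.967, 0.38], "twist": [0.013, -0.022, 0.644], "claw": 0.65}, {"linear": [-0.407, -0.967, 0.38], "twist": [0.013, -0.022, 0.644], "claw": 0.65}]}}

```text
t: 47.8
eef_pos: [0.3987, -0.2986, 0.2745]
eef_rot: [-2.006, 2.399, -0.027]
force: [-0.2, 0.0, 0.1]
finger_gap: 0.0552
grip_force: 0.0
```

```bash
python3 - <<'E' 2>/dev/null
from plan import *
s=arm.read_state();M=Rot.from_rotvec(s["eef_rot"]).as_matrix();print(s["eef_pos"].round(4),np.degrees(np.arctan2(M[1,1],M[0,1])),M[:,2].round(3))
look(["plum","rose"],[.154,0],[(.5213,-.0075),(.536,-.208)])
o,N,yaw=stack("")["plum"];print("expected dot",(o+N.apply(Rot.from_euler("z",yaw,degrees=True).apply([.003,.001,.0135]))).round(4))
f=dict(np.load("last_top.npz"));g=dict(np.load("last_side.npz"))
c=np.zeros((400,800,3),np.uint8);c[:,:400]=cv2.resize(f["image"][130:230,210:310,::-1],(400,400));c[:,400:]=cv2.resize(g["image"][120:220,180:280,::-1],(400,400));cv2.imwrite("pics/c10.png",c)
E
```

```text
[ 0.3987 -0.2986  0.2745] 169.78448614929056 [ 0.022 -0.004 -1.   ]
top plum {'dot': [0.5261, -0.0079], 'cen': [0.5231, -0.0101], 'out': [23.0, 24.0, 25.0, 22.0], 'wid': 53.7, 'wy': 43.3, 'normyaw': 29.4, 'tilt': 6.0, 'z': 0.1829}
top rose {'dot': [0.5375, -0.2125], 'cen': [0.5366, -0.2099], 'out': [82.0, 83.0, 81.0, 84.0], 'wid': 43.0, 'wy': 37.3, 'normyaw': -93.6, 'tilt': 12.3, 'z': 0.0282}
side plum {'dot': [0.5243, -0.003], 'cen': [0.5225, -0.0045], 'out': [90.0, 89.0, 91.0, 84.0], 'wid': 63.0, 'wy': 46.4, 'normyaw': 72.8, 'tilt': 9.4, 'z': 0.1826}
side rose {'dot': [0.5356, -0.2077], 'cen': [0.535, -0.2071], 'out': [79.0, 78.0, 80.0, 77.0], 'wid': 49.1, 'wy': 37.0, 'normyaw': -118.3, 'tilt': 4.2, 'z': 0.0272}
expected dot [ 0.5242 -0.0052  0.1812]
```

View pics/c10.png

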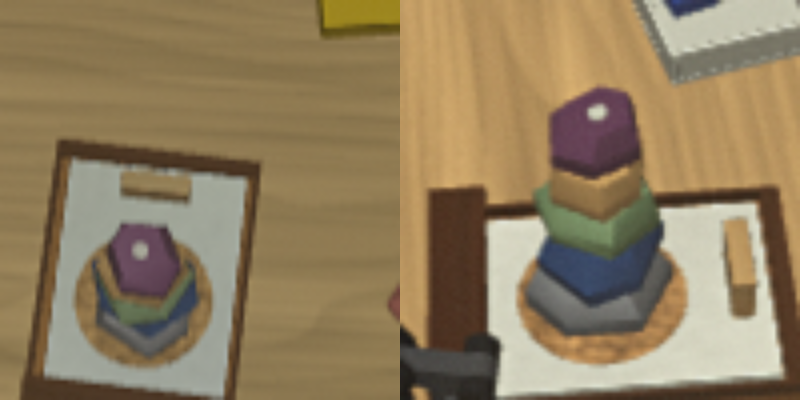

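Plum stands as planned (top tilt small, dot within 1 mm). Last: the rose block; I also remove a small leftover tool tilt.

Request:
{"name": "play_rows", "arguments": {"force": 40, "steps": [{"linear": [0.12, 0.08, 0], "twist": [0.0025, 0.014, 0.005], "claw": 0.65}, {"linear": [0.24, 0.16, -0.08], "twist": [0.0025, 0.014, 0.005], "claw": 0.65}, {"linear": [0.36, 0.24, -0.18], "twist": [0.0025, 0.014, 0.005], "claw": 0.65}, {"linear": [0.455, 0.296, -0.3], "twist": [0.0025, 0.014, 0.005], "claw": 0.65}, {"linear": [0.455, 0.296, -0.42], "twist": [0.0025, 0.014, 0.005], "claw": 0.65}, {"linear": [0.455, 0.296, -0.54], "twist": [0.0025, 0.014, 0.005], "claw": 0.65}, {"linear": [0.455, 0.296, -0.66], "twist": [0.0025, 0.014, 0.005], "claw": 0.65}, {"linear": [0.455, 0.296, -0.77], "twist": [0.0025, 0.014, 0.005], "claw": 0.65}, {"linear": [0.455, 0.296, -0.85], "twist": [0.0025, 0.014, 0.005], "claw": 0.65}, {"linear": [0.455, 0.296, -0.89], "twist": [0.0025, 0.014, 0.005], "claw": 0.65}, {"linear": [0.455, 0.296, -0.902], "twist": [0.0025, 0.014, 0.005], "claw": 0.65}, {"linear": [0.455, 0.296, -0.902], "twist": [0.0025, 0.014, 0.005], "claw": 0.65}, {"linear": [0.455, 0.296, -0.902], "twist": [0.0025, 0.014, 0.005], "claw": 0.2}, {"linear": [0.455, 0.296, -0.902], "twist": [0.0025, 0.014, 0.005], "claw": 0.2}, {"linear": [0.455, 0.296, -0.902], "twist": [0.0025, 0.014, 0.005], "claw": 0.2}, {"linear": [0.455, 0.296, -0.902], "twist": [0.0025, 0.014, 0.005], "claw": 0.2}, {"linear": [0.455, 0.296, -0.902], "twist": [0.0025, 0.014, 0.005], "claw": 0.2}, {"linear": [0.455, 0.296, -0.902], "twist": [0.0025, 0.014, 0.005], "claw": 0.2}]}}

```text
t: 49.7
eef_pos: [0.5375, -0.2091, 0.0056]
eef_rot: [-2.027, 2.398, -0.005]
force: [-0.4, 0.4, 6.3]
finger_gap: 0.0367
grip_force: 40.6
```

Run:
```python
from plan import *
s=arm.read_state();M=Rot.from_rotvec(s["eef_rot"]).as_matrix();psi=np.degrees(np.arctan2(M[1,1],M[0,1]));print(s["eef_pos"].round(4),psi,M[:,2].round(3))
place("rose",s["eef_pos"],(.5359,-.2082),psi+90)
```

```text
[ 0.5375 -0.2091  0.0056] 170.41620088892785 [ 0.003 -0.001 -1.   ]
rose origin [ 0.5213 -0.0075  0.1944] turn 50.6 0.5620422123452461 tilt rv/90 [ 0.0292 -0.0486  0.    ] lean 5.1 TCP [ 0.5223 -0.0076  0.1865] n [-0.076 -0.046  0.996]
```

Request:
{"name": "play_rows", "arguments": {"steps": [{"linear": [0, 0, 0.06], "twist": [0, 0, 0], "claw": 0.2}, {"linear": [0, 0, 0.18], "twist": [0, 0, 0], "claw": 0.2}, {"linear": [0, 0, 0.32], "twist": [0, 0, 0], "claw": 0.2}, {"linear": [0, 0, 0.46], "twist": [0, 0, 0.06], "claw": 0.2}, {"linear": [0, 0, 0.6], "twist": [0, 0, 0.14], "claw": 0.2}, {"linear": [0, 0, 0.74], "twist": [0, 0, 0.22], "claw": 0.2}, {"linear": [0, 0, 0.86], "twist": [0, 0, 0.3], "claw": 0.2}, {"linear": [0, 0.06, 0.924], "twist": [0, 0, 0.38], "claw": 0.2}, {"linear": [-0.01, 0.16, 0.924], "twist": [0, 0, 0.46], "claw": 0.2}, {"linear": [-0.02, 0.27, 0.924], "twist": [0, 0, 0.52], "claw": 0.2}, {"linear": [-0.03, 0.38, 0.924], "twist": [0, 0, 0.562], "claw": 0.2}, {"linear": [-0.04, 0.49, 0.924], "twist": [0, 0, 0.562], "claw": 0.2}, {"linear": [-0.045, 0.58, 0.924], "twist": [0, 0, 0.562], "claw": 0.2}, {"linear": [-0.045, 0.64, 0.924], "twist": [0, 0, 0.562], "claw": 0.2}, {"linear": [-0.045, 0.668, 0.924], "twist": [0, 0, 0.562], "claw": 0.2}, {"linear": [-0.045, 0.668, 0.924], "twist": [0, 0, 0.562], "claw": 0.2}, {"linear": [-0.045, 0.668, 0.924], "twist": [0, 0, 0.562], "claw": 0.2}]}}

```text
t: 51.4
eef_pos: [0.5224, -0.0086, 0.2809]
eef_rot: [2.858, -1.303, 0.001]
force: [-0.3, -0.1, -1.3]
finger_gap: 0.0367
grip_force: 40.2
```

Request:
{"name": "play_rows", "arguments": {"steps": [{"linear": [0, 0, 0], "twist": [0.015, -0.025, 0], "claw": 0.2}, {"linear": [0, 0, -0.05], "twist": [0.029, -0.0486, 0], "claw": 0.2}, {"linear": [0, 0, -0.12], "twist": [0.029, -0.0486, 0], "claw": 0.2}, {"linear": [0, 0, -0.19], "twist": [0.029, -0.0486, 0], "claw": 0.2}, {"linear": [0, 0, -0.25], "twist": [0.029, -0.0486, 0], "claw": 0.2}, {"linear": [0, 0, -0.285], "twist": [0.029, -0.0486, 0], "claw": 0.2}, {"linear": [0, 0, -0.3], "twist": [0.029, -0.0486, 0], "claw": 0.2}, {"linear": [0, 0, -0.3], "twist": [0.029, -0.0486, 0], "claw": 0.2}, {"linear": [0, 0, -0.3], "twist": [0.029, -0.0486, 0], "claw": 0.2}]}}

```text
t: 52.3
eef_pos: [0.5231, -0.0084, 0.1917]
eef_rot: [-2.791, 1.272, -0.08]
force: [-0.1, 0.2, -0.4]
finger_gap: 0.0365
grip_force: 40.2
```

Run:
```python
from plan import *
s=arm.read_state();M=Rot.from_rotvec(s["eef_rot"]).as_matrix();print(s["eef_pos"].round(4),np.degrees(np.arctan2(M[1,1],M[0,1])),"up",-M[:,2].round(3),s["force"].round(1))
```

```text
[ 0.5231 -0.0084  0.1917] -138.96831601457876 up [-0.078 -0.045  0.996] [-0.1  0.2 -0.4]
```

Request:
{"name": "play_rows", "arguments": {"steps": [{"linear": [-0.002, 0.002, -0.005], "twist": [0, 0, 0], "claw": 0.2}, {"linear": [-0.002, 0.002, -0.01], "twist": [0, 0, 0], "claw": 0.2}, {"linear": [-0.002, 0.002, -0.013], "twist": [0, 0, 0], "claw": 0.2}, {"linear": [-0.002, 0.002, -0.013], "twist": [0, 0, 0], "claw": 0.2}, {"linear": [-0.002, 0.002, -0.013], "twist": [0, 0, 0], "claw": 0.2}]}}

```text
t: 52.8
eef_pos: [0.5218, -0.0073, 0.187]
eef_rot: [-2.792, 1.272, -0.078]
force: [0.1, 0.2, -0.6]
finger_gap: 0.0363
grip_force: 40.2
```

Request:
{"name": "play_rows", "arguments": {"steps": [{"linear": [0, 0, -0.002], "twist": [0, 0, 0], "claw": 0.2}, {"linear": [0, 0, -0.004], "twist": [0, 0, 0], "claw": 0.2}, {"linear": [0, 0, -0.004], "twist": [0, 0, 0], "claw": 0.2}]}}

```text
t: 53.1
eef_pos: [0.5223, -0.0075, 0.187]
eef_rot: [-2.791, 1.272, -0.08]
force: [-1.4, 0.8, 5.5]
finger_gap: 0.0363
grip_force: 40.7
```

Request:
{"name": "play_rows", "arguments": {"steps": [{"linear": [0, 0, 0.002], "twist": [0, 0, 0], "claw": 0.2}, {"linear": [0, 0, 0.003], "twist": [0, 0, 0], "claw": 0.2}, {"linear": [0, 0, 0.003], "twist": [0, 0, 0], "claw": 0.6}, {"linear": [0, 0, 0.003], "twist": [0, 0, 0], "claw": 0.6}, {"linear": [0, 0, 0.003], "twist": [0, 0, 0], "claw": 0.6}, {"linear": [0, 0, 0.003], "twist": [0, 0, 0], "claw": 0.6}, {"linear": [-0.002, -0.001, 0.02], "twist": [0, 0, 0], "claw": 0.6}, {"linear": [-0.006, -0.003, 0.07], "twist": [0, 0, 0], "claw": 0.6}, {"linear": [-0.012, -0.007, 0.15], "twist": [0, 0, 0], "claw": 0.6}, {"linear": [-0.02, -0.012, 0.25], "twist": [-0.015, 0.025, 0], "claw": 0.6}, {"linear": [-0.02, -0.012, 0.35], "twist": [-0.029, 0.0486, 0], "claw": 0.6}, {"linear": [-0.07, -0.15, 0.38], "twist": [-0.029, 0.0486, 0], "claw": 0.6}, {"linear": [-0.14, -0.3, 0.38], "twist": [-0.029, 0.0486, 0], "claw": 0.6}, {"linear": [-0.21, -0.45, 0.38], "twist": [-0.029, 0.0486, 0], "claw": 0.6}, {"linear": [-0.28, -0.6, 0.38], "twist": [-0.029, 0.0486, 0], "claw": 0.6}, {"linear": [-0.35, -0.75, 0.38], "twist": [-0.029, 0.0486, 0], "claw": 0.6}, {"linear": [-0.4, -0.9, 0.38], "twist": [-0.029, 0.0486, 0], "claw": 0.6}, {"linear": [-0.4, -1, 0.38], "twist": [-0.029, 0.0486, 0], "claw": 0.6}, {"linear": [-0.4, -1, 0.38], "twist": [-0.029, 0.0486, 0], "claw": 0.6}, {"linear": [-0.4, -1, 0.38], "twist": [-0.029, 0.0486, 0], "claw": 0.6}]}}

```text
t: 55.1
eef_pos: [0.4015, -0.3077, 0.2998]
eef_rot: [-2.857, 1.305, 0.001]
force: [-0.8, 0.2, -0.1]
finger_gap: 0.0512
grip_force: 0.0
```

```bash
python3 - <<'E' 2>/dev/null
from plan import *
s=arm.read_state();print(s["eef_pos"].round(4),s["t"])
look(["rose"],[.181],[(.5213,-.0075)])
o,N,yaw=stack("")["rose"];print("expected dot",(o+N.apply(Rot.from_euler("z",yaw,degrees=True).apply([.002,.001,.0135]))).round(4))
f=dict(np.load("last_top.npz"));g=dict(np.load("last_side.npz"))
c=np.zeros((600,800,3),np.uint8);c[:300,:400]=cv2.resize(f["image"][:,:,::-1],(400,300));c[300:,:400]=cv2.resize(g["image"][:,:,::-1],(400,300),interpolation=cv2.INTER_AREA);c[:400,400:]=cv2.resize(g["image"][110:210,180:280,::-1],(400,400));c[400:,400:600]=cv2.resize(f["image"][150:250,200:300,::-1],(200,200));cv2.imwrite("pics/c11.png",c)
E
```

```text
[ 0.4015 -0.3077  0.2998] 55.1
top rose {'dot': [0.5227, -0.011], 'cen': [0.5216, -0.0097], 'out': [139.0, 138.0, 137.0, 140.0], 'wid': 46.2, 'wy': 38.9, 'normyaw': 19.3, 'tilt': 7.5, 'z': 0.2098}
side rose {'dot': [0.521, -0.0068], 'cen': [0.5204, -0.0075], 'out': [89.0, 90.0, 91.0, 88.0], 'wid': 60.2, 'wy': 42.3, 'normyaw': -172.9, 'tilt': 13.4, 'z': 0.2097}
expected dot [ 0.5223 -0.009   0.208 ]
```

View pics/c11.png

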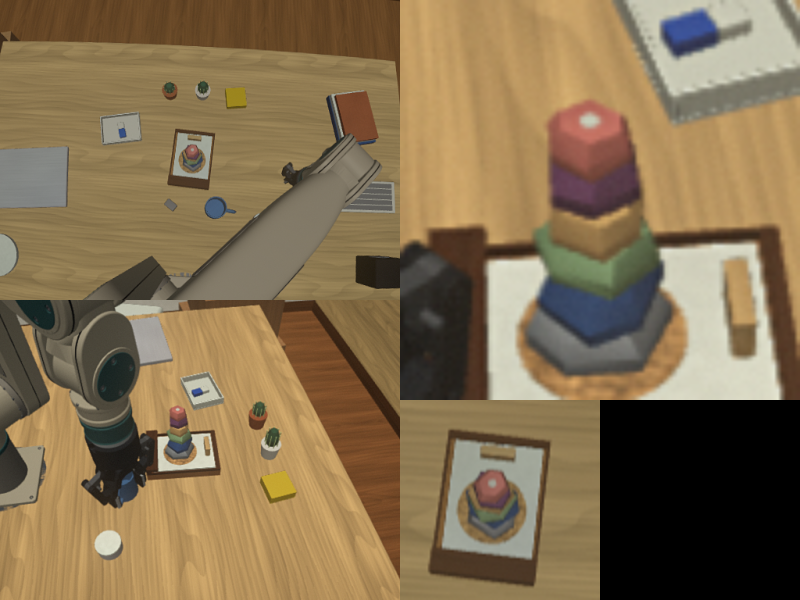

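The tower of six stands straight, the plate is home, the eraser is in the tray and the other things are untouched. Handing in.

```bash
python3 -c "
from station import arm
print(arm.job_done())"
```

```text
the job is handed in; nothing more can be done
None
```

The job is handed in at about 55 s of the 210 s; the last pictures showed the eraser in the tray, the plate flat in the bed, and all six blocks stacked largest to smallest within about 2 mm of the disc's middle.

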